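# Free the jammed notions cup, hang it up and put the bobbins away under the lid

## Robot

A 6-joint arm with a two-finger parallel gripper is mounted at the origin on the work surface. World frame = base frame: x ahead of the robot, y to its left, z up, the work surface at z = 0. Lengths are in m, angles in rad, forces in N, time in s.
With the tool pointing down it reaches from about 0.375 to 0.75 m from the base axis. Payload 9 kg.
Tool frame: the origin (TCP) lies between the finger pads; the fingertips stand 14 mm ahead of it and the grasp point (between the pads) lies 5 mm behind it; z points along the fingers, y is the line along which they close (so a half turn about z gives the same grasp; the last joint's range is limited). The gripper opens to 85 mm and grips with 20 to 120 N. Pads are 22 mm wide; open, the fingers measure 114 mm over their backs; the gripper's body (76 mm by 85 mm) begins 54 mm behind the grasp point. The pads swing forward as they close: fully open they stand 13 mm farther back than shut.
Start: joints at [1.051, 0.104, 0.097, 1.564, 0, 1.353], TCP at [0.178, 0.573, 0.245] pointing down, gripper open.
Joint ranges: [-2.99, 2.99], [-0.84, 1.86], [-1.1, 1.16], [-1.84, 2.11], [-1.51, 1.56], [-3.14, 3.14]. Speed limits (rad/s): [2.22, 2.22, 2.57, 3.14, 3.14, 3.14].

## Interface

Orientations are given as a unit quaternion [w, x, y, z].
In Python, from workcell import bot gives the robot as it stands. The module is installed in compiled form; this text tells all that it offers.
- The arm moves only by the tool step_arm, never from a script. Its argument "series" is a list of rows, each a list of 7 numbers: the shift along the tool's x, y, z in m, then the turn, a rotation vector about the tool's x, y, z in rad, then the opening, from 0 (shut) to 1 (fully open). In form: [[x, y, z, wx, wy, wz, grip], ...]. A call has 1 to 5 rows; each row shifts and turns the commanded pose from where the row before left it, along the tool's axes as they then stand; what a row does not reach is not made up. A row lasts 1/10 s, in which the tool goes at most 50 mm and 8.59 degrees, less where a joint would pass 70% of its speed; a pose out of reach is approached as far as the arm can. A call with a gripper value outside its range is refused whole. The fingers move at their own pace and stop on an object; "grip_force" is the grip in N (left out, the last holds). Time passes only in rows, so rows that do not move let the fingers close. It gives the time, the measured TCP pose, the force, the opening and the grip force at its end, in the units of the state.
- bot.observe(): the state, without advancing time (a new reading comes with each control period).
- bot.get_image(name): name is "scene" or "top"; returns a dict with "image" (400x640x3 uint8, red, green, blue), "mtx" (3x3 intrinsics, pixels), "k1" (the pictures are not rectified: a ray, as slopes to the right and down, at radius r is drawn at 1 + k1 r^2 times it, then the intrinsics apply), "cam_to_world" (4x4, takes a point from camera to world coordinates). Camera axes: x right, y down, z forward; pixel columns grow to the right and rows downward; lengths in m; the calibration is good to about 2 mm. A picture is of the moment at which its call begins. There is no depth.
- bot.close_job(): hands the job in; it is judged then, once.
Trained networks look in the newest picture that a camera, given by its name, has taken for a name from the list of things; names that differ only in an ending like _2 or _b are one class to them, and where a whole thing is asked for, a point or a joint stands for the part that bears it (a point fixed in the world has none). Each returns a list of dicts, best first, with "conf" (0 to 1); they miss things now and then, are a little off and sometimes report something else, mostly with a low value. They report only what shows in the picture. A call takes as long as a camera call. They do not tell look-alikes from the thing itself.
- bot.boxes_of(camera, query): "at" ([row, column] in pixels, amid what is visible of it).
- bot.masks_of(camera, query): "pixels" (400x640 bool, what is visible of it) and "at" ([row, column] in pixels, amid what is visible of it).
- bot.pinpoint(camera, query): "at" ([row, column] in pixels: a listed point, or the origin of a listed thing).
The state is a dict: "clock": time; "joint_positions": joint angles; "dq": joint speeds; "effort": joint torques, N m; "tool_pos": TCP position; "orientation": TCP orientation; "ft_force": force on the tool from outside, world axes, zero at the start; "torque": the same for the moment, N m; "grip_width": opening from 0.0 (shut) to 1.0 (fully open); "grip_force": force on a finger pad.
Only numpy, scipy, OpenCV 4.12 (cv2) and the standard library are available. Lean on these libraries where they do the work, as an engineer would, in place of code of your own. Each camera call takes 0.05 s, during which the arm holds its last target. There are 200 camera calls.

## Task

The blue cup is jammed in the white pot on the sewing bench: take it by its rim, twist it about its own axis until its lugs are clear of the pot's tabs and lift it out, without wrenching it against the pot, then hang it by its handle on the peg of the hook stand. Put every bobbin lying on the bench into the emptied pot, spread so that they lie below its lip, and close it with its lid, seated flat. Leave the thread cone, the tape roll and the pin tin alone.

Things in the scene. Friction and masses are not known exactly. Their poses are not given: they have to be found in the camera images.
- pot: White round plastic pot, fixed to the table on a grey 112 x 112 x 5 mm plate. Outside diameter 85, inside 77, height 80, inner floor 6 above the table. Three orange tabs stick inward at its lip, at 90 (its +y side), 210 and 330 degrees from its x axis. Origin: centre of the underside, z up.
- pot_mouth (a point): Centre of the pot's mouth, level with its lip (80 above the table). Bobbins all dropped here on the centre pile up one on another past the lip: spread them round the pot, so that the lid can close. A place 19 mm off centre midway between two tabs takes a short pile.
- pot_tab (a point): Middle of the pot tab on the pot's +y side. Each of the three tabs is 20 wide, reaches in to radius 32 and fills heights 72 to 80.
- cup: Tall blue plastic cup, about 0.11 kg, 130 high, outside diameter 60 from rim to half height, 53 at the foot, wall 3, loop handle on its +y side. It starts upright in the pot, foot on the pot's inner floor, its top 56 mm and handle clear of the pot. Jammed: it will not lift out until turned (see cup_lug). Origin: centre of the underside, z up along the cup.
- cup_lug (a point): Middle of the orange lug below the handle, one of three, at 90, 210, 330 degrees from the cup's x axis, 9 wide, out to radius 36.5, 54 to 64 above its foot. They start caught under the pot's tabs (2 mm play), handle within 7 degrees of the +y tab. Turned either way about its axis, the cup lifts freely with the handle midway (60 degrees) between two tabs; within about 20 degrees of a tab it is caught.
- cup_loop (a point): Centre of the opening of the cup's handle: 44 mm from the cup's axis on its +y side, 103 above its foot. The opening is 30 high and 28 across (radially), passes through along the cup's x axis, and is bounded by a round bar 8 thick.
- cup_rim (a point): Centre of the cup's mouth, 130 above its foot. The two sides of the rim a quarter turn from the handle are free to grip across 60 mm.
- hook: Stand fixed to the table: white 110 x 110 x 12 mm foot, upright steel post 16 thick and 210 high at the centre, and a level steel peg 8 thick, its centre line 200 above the table, running from the post's axis towards the stand's -x for 90 mm, then turning up 13 mm over a last 13 mm. Origin: centre of the foot's underside; z up.
- hook_seat (a point): Point on the peg's centre line 55 mm from the post's axis, with the stand's axes: where the handle should hang.
- hook_tip (a point): Centre of the upturned tip of the peg: 103 mm from the post's axis, 213 above the table.
- lid: The pot's loose lid, 70 g: white disc 90 in diameter and 5 thick, orange knob on top 20 in diameter and 24 high, and below the disc a round spigot 58 in diameter and 6 deep that fits between the pot's tabs. It starts knob up on the table. Origin: centre of the spigot's underside, 11 below the foot of the knob; z up through the knob. Seated, the origin is 74 above the table.
- cone: Bystander: large blue thread cone, 70 diameter, 140 high, standing loose. Leave it alone. Origin: centre of the underside.
- tape: Bystander: roll of paper tape lying flat, 72 diameter, 22 high, loose. Leave it alone. Origin: centre of the underside.
- pintin: Bystander: round red pin tin, 68 diameter, 24 high, loose. Leave it alone. Origin: centre of the underside.
- bobbin1: Loose jumbo sewing bobbin wound with blue thread between aluminium flanges: a flat disc 27 in diameter, 15 thick, 25 g, lying flat on the table at the start. May be absent. Origin: centre of the underside, z along its axis.
- bobbin2: Loose jumbo sewing bobbin wound with red thread between aluminium flanges: a flat disc 27 in diameter, 15 thick, 25 g, lying flat on the table at the start. May be absent. Origin: centre of the underside, z along its axis.
- bobbin3: Loose jumbo sewing bobbin wound with yellow thread between aluminium flanges: a flat disc 27 in diameter, 15 thick, 25 g, lying flat on the table at the start. May be absent. Origin: centre of the underside, z along its axis.
- bobbin4: Loose jumbo sewing bobbin wound with green thread between aluminium flanges: a flat disc 27 in diameter, 15 thick, 25 g, lying flat on the table at the start. May be absent. Origin: centre of the underside, z along its axis.
- bobbin5: Loose jumbo sewing bobbin wound with white thread between aluminium flanges: a flat disc 27 in diameter, 15 thick, 25 g, lying flat on the table at the start. May be absent. Origin: centre of the underside, z along its axis.
- bobbin6: Loose jumbo sewing bobbin wound with orange thread between aluminium flanges: a flat disc 27 in diameter, 15 thick, 25 g, lying flat on the table at the start. May be absent. Origin: centre of the underside, z along its axis.
- bobbin7: Loose jumbo sewing bobbin wound with black thread between aluminium flanges: a flat disc 27 in diameter, 15 thick, 25 g, lying flat on the table at the start. May be absent. Origin: centre of the underside, z along its axis.
There are look-alikes about, which are no part of the job. There is more than one size of the pot; the job needs the larger. Of the things that look like the hook, take the one that is farthest from the robot's base at the start.

How it is judged:
By the outcome, as a careful person would: the job done as asked, in the order asked, and still so for the second after the job is handed in, with the robot touching nothing.
Of bobbin1, bobbin2, bobbin3, bobbin4, bobbin5, bobbin6, bobbin7 only 5 to 7 are there at a start; the rules pass over those that are not, and their reading is None.
At some moment in a run one of bobbin1, bobbin2, bobbin3, bobbin4, bobbin5, bobbin6, bobbin7 may be knocked a few centimetres aside while the robot is not near it.
It also fails if it takes over 208 s, if anything falls off the work surface, if the arm or the gripper's body presses on something with over 40 N, if the wrist force passes 120 N, or if a joint passes its speed limit or range.

## Working session

There is one attempt and no reset: what is moved stays moved. The work goes in short steps, Python scripts to look and compute and a tool call to move; the robot and the scene stay as the last step left them, time stands still between calls to the robot, and variables do not carry over. Pictures are saved under pics/ and viewed, at most 14 in all, crops included, and the job is handed in when it is done.

Besides the shell and the picture viewer there is one more tool, called after "Request:" by a JSON object that holds its "api" and its "payload", one argument or row to a line. step_arm: Moves the arm, as the interface text tells. Its arguments: {"type":"object","properties":{"series":{"type":"array","items":{"type":"array","items":{"type":"number"}}},"grip_force":{"type":"number"}},"required":["series"]}

```bash
mkdir -p pics; cat > h.py <<'E'
import numpy as np, cv2
from workcell import bot
from scipy.spatial.transform import Rotation as R
def ray(im,at):
    K=im["mtx"];T=np.array(im["cam_to_world"]);k=im["k1"]
    xd=(at[1]-K[0][2])/K[0][0];yd=(at[0]-K[1][2])/K[1][1]
    rd=np.hypot(xd,yd);r=rd
    for _ in range(20): r=rd/(1+k*r*r)
    s=r/rd if rd>0 else 1
    return T[:3,3],T[:3,:3]@np.array([xd*s,yd*s,1])
def atz(im,at,z):
    o,d=ray(im,at);return o+d*(z-o[2])/d[2]
def proj(im,p):
    K=im["mtx"];T=np.linalg.inv(im["cam_to_world"]);c=T[:3,:3]@np.array(p)+T[:3,3]
    x,y=c[0]/c[2],c[1]/c[2];f=1+im["k1"]*(x*x+y*y)
    return [K[1][1]*y*f+K[1][2],K[0][0]*x*f+K[0][2]]
def save(im,n,crop=None,s=1):
    a=np.ascontiguousarray(im["image"][:,:,::-1])
    if crop: a=a[crop[0]:crop[1],crop[2]:crop[3]]
    cv2.imwrite("pics/"+n,cv2.resize(a,None,fx=s,fy=s,interpolation=cv2.INTER_CUBIC))
def tri(a,pa,b,pb):
    o1,d1=ray(a,pa);o2,d2=ray(b,pb)
    s=np.linalg.lstsq(np.c_[d1,-d2],o2-o1,rcond=None)[0]
    p,q=o1+s[0]*d1,o2+s[1]*d2
    return (p+q)/2,np.linalg.norm(p-q)
E
python3 - <<'E'
from h import *
s=bot.observe();print({k:np.round(v,3).tolist() for k,v in s.items()})
for c in("scene","top"):
    im=bot.get_image(c);save(im,c+"0.png",None,1.25)
    print(c,np.round(im["cam_to_world"],3).tolist(),im["k1"],im["mtx"])
    for q,z in (("pot_mouth",.08),("pot_tab",.076),("cup_rim",.136),("cup_loop",.109),("cup_lug",.065),("hook",0),("hook_seat",.2),("hook_tip",.213),("lid",0),("cone",0),("tape",0),("pintin",0)):
        for r in bot.pinpoint(c,q): 
            if r["conf"]>.2: print(c,q,np.round(r["conf"],2),np.round(r["at"],1).tolist(),np.round(atz(im,r["at"],z),3)[:2].tolist())
    for i in range(1,8):
        for r in bot.pinpoint(c,f"bobbin{i}"):
            if r["conf"]>.2: print(c,i,np.round(r["conf"],2),np.round(r["at"],1).tolist(),np.round(atz(im,r["at"],0),3)[:2].tolist())
E
```

```text
{'clock': 0.0, 'joint_positions': [1.051, 0.105, 0.096, 1.564, -0.0, 1.353], 'dq': [-0.0, 0.001, -0.0, 0.001, -0.001, -0.001], 'effort': [0.002, -55.692, 50.366, 0.017, -0.0, 0.0], 'tool_pos': [0.178, 0.573, 0.245], 'orientation': [-0.0, 0.15, 0.989, -0.001], 'ft_force': [0.244, -0.44, -0.561], 'torque': [0.043, 0.007, -0.004], 'grip_force': 0.0, 'grip_width': 0.997}
scene [[0.522, 0.513, -0.681, 1.415], [0.853, -0.32, 0.413, -0.595], [-0.006, -0.797, -0.604, 0.996], [0.0, 0.0, 0.0, 1.0]] -0.0325307014485784 [[433.17898199   0.         319.39548552]
 [  0.         433.17898199 197.72126776]
 [  0.           0.           1.        ]]
scene pot_mouth 0.88 [262.7, 275.0] [0.582, -0.244]
scene pot_mouth 0.6 [231.9, 249.8] [0.419, -0.251]
scene pot_mouth 0.3 [254.0, 284.5] [0.565, -0.203]
scene pot_tab 0.78 [231.1, 255.3] [0.42, -0.233]
scene pot_tab 0.72 [256.7, 281.7] [0.567, -0.214]
scene pot_tab 0.56 [238.1, 335.1] [0.582, -0.034]
scene pot_tab 0.47 [266.7, 352.2] [0.711, -0.059]
scene cup_rim 0.55 [245.3, 273.4] [0.569, -0.238]
scene cup_rim 0.53 [225.3, 317.8] [0.561, -0.084]
scene 
[... 5530 characters left out ...]
p 5 0.53 [195.5, 348.7] [0.508, -0.077]
top 5 0.45 [219.8, 296.1] [0.431, 0.079]
top 5 0.44 [224.4, 350.2] [0.421, -0.083]
top 6 0.63 [170.3, 304.9] [0.583, 0.058]
top 6 0.61 [192.9, 321.2] [0.514, 0.006]
top 6 0.6 [194.7, 297.8] [0.507, 0.077]
top 6 0.58 [223.5, 324.3] [0.421, -0.006]
top 6 0.53 [195.5, 348.7] [0.508, -0.077]
top 6 0.45 [219.8, 296.1] [0.431, 0.079]
top 6 0.44 [224.4, 350.2] [0.421, -0.083]
top 7 0.63 [170.3, 304.9] [0.583, 0.058]
top 7 0.61 [192.9, 321.2] [0.514, 0.006]
top 7 0.6 [194.7, 297.8] [0.507, 0.077]
top 7 0.58 [223.5, 324.3] [0.421, -0.006]
top 7 0.53 [195.5, 348.7] [0.508, -0.077]
top 7 0.45 [219.8, 296.1] [0.431, 0.079]
top 7 0.44 [224.4, 350.2] [0.421, -0.083]
```

View pics/scene0.png

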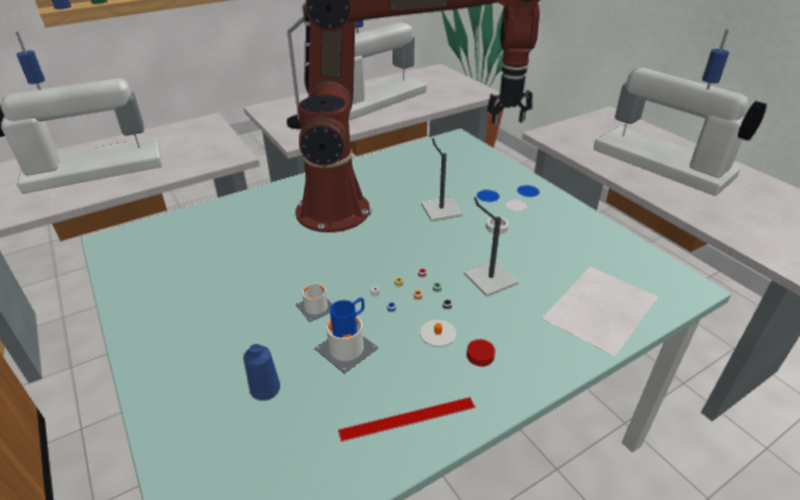

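View pics/top0.png

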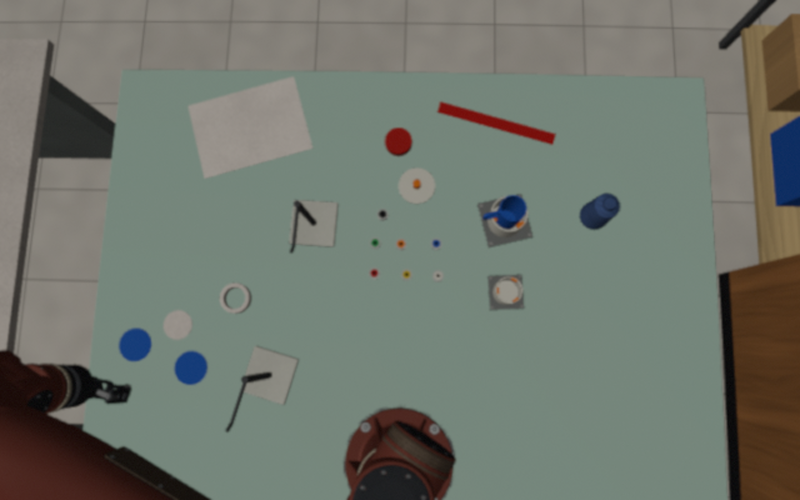

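The larger pot, with the cup in it, is at scene (275,263). The small look-alike pot is at (250,232). There are two hooks, at scene (395,221) and (352,168); the first is farther from the base (0.60 m against 0.37 m), so it is the one meant. I'll triangulate the key points and confirm in one crop.

```bash
python3 - <<'E'
from h import *
S=bot.get_image("scene");T=bot.get_image("top")
near={"pot_mouth":(.58,-.242,.08),"cup_rim":(.575,-.245,.136),"cup_loop":(.552,-.2,.109),"hook_seat":(.5,.218,.2),"hook_tip":(.445,.223,.213),"lid":(.655,-.02,0),"hook":(.555,.22,0)}
P={}
for q,g in near.items():
    at=[]
    for c,im in(("scene",S),("top",T)):
        e=np.array(proj(im,g));rs=bot.pinpoint(c,q)
        r=min(rs,key=lambda r:np.linalg.norm(r["at"]-e)) if rs else None
        at.append(r["at"] if r else None)
    if all(a is not None for a in at):
        p,d=tri(S,at[0],T,at[1]);P[q]=p;print(q,np.round(p,4),round(d,4),[np.round(atz(i,a,g[2])[:2],4).tolist() for i,a in zip((S,T),at)])
# blue cup mask, orange in top
for n,im,c in(("top",T,(140,200,370,450)),("scene",S,(215,300,240,310))):
    a=im["image"][c[0]:c[1],c[2]:c[3]].copy()
    cv2.imwrite(f"pics/c_{n}.png",cv2.resize(a[:,:,::-1],None,fx=7,fy=7,interpolation=cv2.INTER_CUBIC))
a=cv2.resize(S["image"][110:300,230:420,::-1],None,fx=3,fy=3,interpolation=cv2.INTER_CUBIC)
for q,p in P.items():
    r,c=proj(S,p);cv2.circle(a,(int((c-230+.5)*3),int((r-110+.5)*3)),3,(255,0,255),1)
b=cv2.resize(T["image"][130:290,200:440,::-1],None,fx=3,fy=3,interpolation=cv2.INTER_CUBIC)
for q,p in P.items():
    r,c=proj(T,p);cv2.circle(b,(int((c-200+.5)*3),int((r-130+.5)*3)),3,(255,0,255),1)
cv2.imwrite("pics/conf_s.png",a);cv2.imwrite("pics/conf_t.png",b)
E
```

```text
pot_mouth [ 0.5714 -0.2331  0.0824] 0.0068 [[0.5708, -0.2291], [0.5705, -0.2365]]
cup_rim [ 0.5672 -0.2378  0.1271] 0.0023 [[0.5753, -0.2425], [0.5656, -0.2354]]
cup_loop [ 0.5594 -0.2048  0.1216] 0.0177 [[0.5511, -0.1912], [0.5584, -0.2144]]
hook_seat [0.4985 0.2332 0.1903] 0.0094 [[0.5104, 0.2284], [0.4941, 0.2269]]
hook_tip [0.4475 0.2261 0.2086] 0.0032 [[0.4531, 0.2234], [0.446, 0.2238]]
lid [ 0.6576 -0.0183 -0.0061] 0.018 [[0.6656, -0.0134], [0.6513, -0.0262]]
hook [ 0.5527  0.2282 -0.0093] 0.0154 [[0.5629, 0.2284], [0.5466, 0.2197]]
```

View pics/conf_s.png

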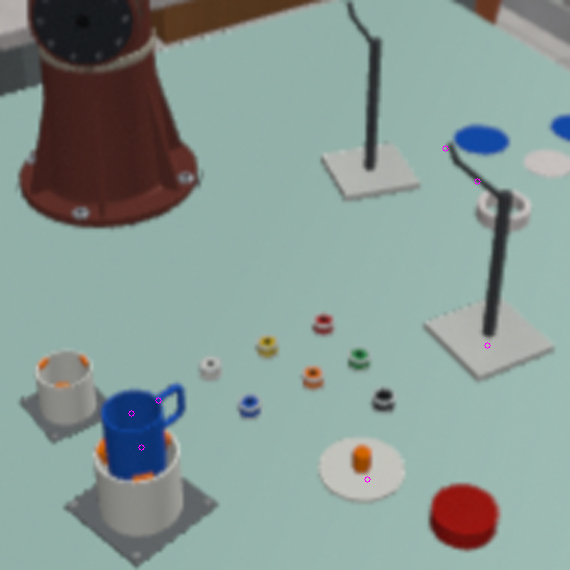

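View pics/conf_t.png

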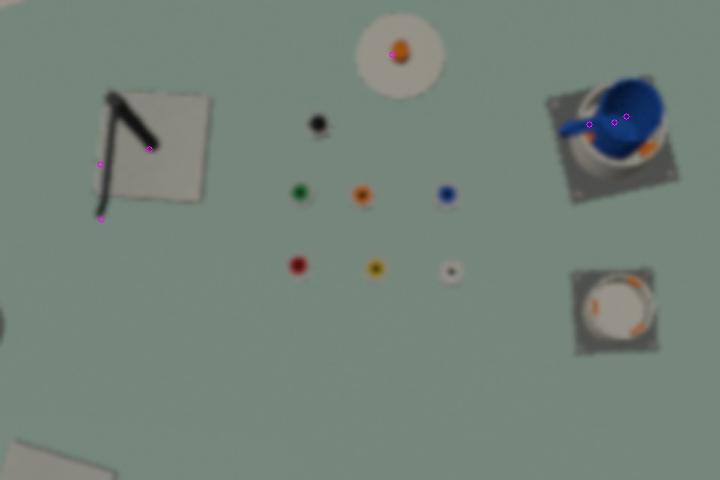

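The crops confirm the cup is in the larger pot (scene crop 140,460), the far hook stands at crop (490,340), and there are 7 bobbins. The networks are about 1 cm off, so I'll fit the plate, stand foot, lid disc and bobbins from colour outlines.

```bash
cat >> h.py <<'E'
def blob(im,mask,seed,rad):
    """connected pixels of mask near seed px -> largest component"""
    m=np.zeros(mask.shape,np.uint8);m[mask]=1
    yy,xx=np.indices(mask.shape);m[np.hypot(yy-seed[0],xx-seed[1])>rad]=0
    n,l,st,_=cv2.connectedComponentsWithStats(m)
    return l==1+np.argmax(st[1:,4]) if n>1 else l>0
def ground(im,m,z):
    c=max(cv2.findContours(cv2.resize(m.astype(np.uint8)*255,None,fx=4,fy=4,interpolation=cv2.INTER_LINEAR)//128*255,cv2.RETR_EXTERNAL,cv2.CHAIN_APPROX_NONE)[0],key=len)[:,0]/4.-.375
    return np.array([atz(im,(y,x),z)[:2] for x,y in c])
def hsv(im): return cv2.cvtColor(im["image"],cv2.COLOR_RGB2HSV).astype(int)
E
python3 - <<'E'
from h import *
S=bot.get_image("scene");T=bot.get_image("top")
def rect(n,p):
    (c,wh,a)=cv2.minAreaRect((p*1e4).astype(np.float32));print(n,"centre",np.round(np.array(c)/1e4,4),"size",np.round(np.array(wh)/10,1),"ang",round(a,1))
for n,im in(("S",S),("T",T)):
    h=hsv(im);H,s,v=h[...,0],h[...,1],h[...,2]
    pl=(v<135)&(s<60)
    e=proj(im,(.575,-.24,.005));m=blob(im,pl&(v>70),e,45);print(m.sum());rect(n+" plate",ground(im,cv2.morphologyEx(m.astype(np.uint8),cv2.MORPH_CLOSE,np.ones((3,3)))>0,.005))
    wh=(s<32)&(v>135)
    e=proj(im,(.55,.215,.012));m=blob(im,wh,e,45);rect(n+" foot",ground(im,m,.012))
    e=proj(im,(.655,-.02,.011));m=blob(im,wh,e,25);p=ground(im,m,.0085);(c,wd,a)=cv2.fitEllipse((cv2.convexHull((p*1e4).astype(np.float32))));print(n,"lid",np.round(np.array(c)/1e4,4),np.round(np.array(wd)/10,1))
    # table colour difference -> bobbins
    bg=cv2.medianBlur(im["image"],31).astype(int);d=np.abs(im["image"].astype(int)-bg).sum(2)>40
    for r in bot.pinpoint("scene" if n=="S" else "top","bobbin1"):
        if r["conf"]<.3: continue
        m=blob(im,d,r["at"],8);yy,xx=np.nonzero(m);at=[yy.mean(),xx.mean()]
        print(n,"bob",im["image"][int(round(at[0])),int(round(at[1]))],np.round(atz(im,at,.0075)[:2],4),m.sum())
    # peg dark pixels
    m=(v<75)&(s<90);e=proj(im,(.5,.22,.2));b=blob(im,m,e,32);yy,xx=np.nonzero(b)
    p=np.array([atz(im,(y,x),.2)[:2] for y,x in zip(yy,xx)]);
    for k in range(0,len(p),max(1,len(p)//25)): print(np.round(p[k],3).tolist(),end=" ")
    print()
E
```

```text
610
S plate centre [ 0.5695 -0.242 ] size [128.3 114.6] ang 14.6
S foot centre [0.5591 0.2227] size [119.3 122.5] ang 87.2
S lid [ 0.653  -0.0224] [92.6 99.5]
S bob [89 91 93] [0.5805 0.0562] 62
S bob [117 128 147] [ 0.5118 -0.0756] 54
S bob [141 136  95] [ 0.4358 -0.0056] 52
S bob [118 139 126] [0.5105 0.0728] 54
S bob [159 163 161] [ 0.4362 -0.0827] 35
S bob [164 140 129] [0.5082 0.0103] 55
S bob [149 131 131] [0.4358 0.0726] 48
[0.452, 0.236] [0.469, 0.227] [0.49, 0.227] [0.505, 0.228] [0.526, 0.228] [0.539, 0.226] [0.544, 0.222] [0.55, 0.233] [0.555, 0.23] [0.559, 0.226] [0.564, 0.222] [0.568, 0.219] [0.573, 0.215] [0.576, 0.2] [0.581, 0.196] [0.585, 0.193] [0.589, 0.189] [0.593, 0.186] [0.597, 0.182] [0.602, 0.179] [0.606, 0.175] [0.612, 0.175] [0.616, 0.163] [0.62, 0.159] [0.624, 0.156] [0.628, 0.153] [0.632, 0.149] [0.636, 0.146] [0.642, 0.146] 
5327
T plate centre [ 0.5777 -0.2391] size [277.9 272.5] ang 1.2
T foot centre [0.5523 0.2018] size [ 64.5 103.4] ang 85.6
T lid [ 0.6539 -0.025 ] [92.8 97. ]
T bob [22 60 31] [0.5088 0.0706] 36
T bob [69 18 17] [0.4351 0.0699] 44
T bob [97 51 18] [0.5075 0.0082] 48
T bob [21 39 77] [ 0.5099 -0.0765] 32
T bob [81 68 18] [ 0.4339 -0.0076] 38
T bob [26 28 28] [0.5777 0.0541] 52
[0.56, 0.227] [0.557, 0.219] [0.552, 0.227] [0.549, 0.224] [0.547, 0.224] [0.547, 0.208] [0.544, 0.21] [0.541, 0.215] [0.539, 0.22] [0.539, 0.205] [0.536, 0.207] [0.533, 0.207] [0.531, 0.207] [0.528, 0.222] [0.528, 0.191] [0.526, 0.193] [0.523, 0.193] [0.52, 0.193] [0.518, 0.193] [0.514, 0.222] [0.512, 0.224] [0.509, 0.221] [0.495, 0.226] [0.487, 0.225] [0.477, 0.225] [0.469, 0.224] [0.461, 0.227]
```

Request:
{"api": "step_arm", "payload": {
  "series": [
    [0,0,-0.03,0,0,0,1],
    [0,0,-0.03,0,0,0,1]
  ],
  "grip_force": 30
}}

```text
clock: 3.2
tool_pos: [0.178, 0.5724, 0.3052]
orientation: [-0.0, 0.15, 0.989, -0.001]
ft_force: [0.6, -0.2, 0.1]
grip_width: 0.999
grip_force: 0.0
```

View pics/c_top.png

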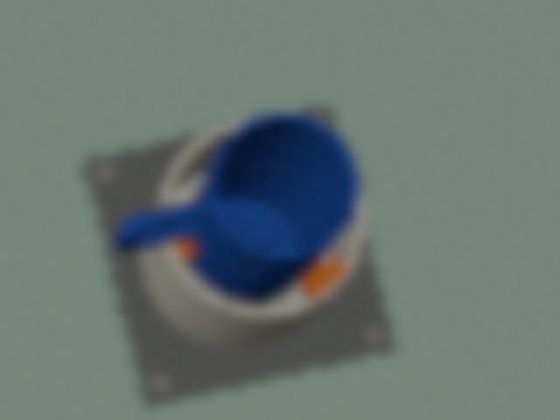

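View pics/c_scene.png

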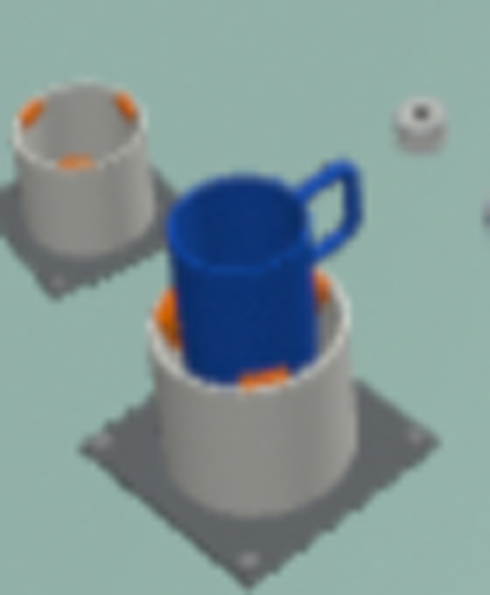

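Top crop: plate corners at (85,160), (330,108), (393,350) and (148,403), rim centre about (285,185), handle end about (125,232). Scene crop: plate corners at (80,448), (250,588) and (440,442), rim about (240,222), handle outer bar about (350,190).

```bash
python3 - <<'E'
from h import *
from scipy.optimize import least_squares
S=bot.get_image("scene");T=bot.get_image("top")
t=lambda x,y:[140+(y+.5)/7-.5,370+(x+.5)/7-.5]
s=lambda x,y:[215+(y+.5)/7-.5,240+(x+.5)/7-.5]
tc=[t(85,160),t(330,108),t(393,350),t(148,403)];sc=[s(80,448),s(250,588),s(440,442)]
g=[atz(T,c,.005)[:2] for c in tc];print("T corners",np.round(g,4).tolist(),np.round(np.mean(g,0),4))
gs=[atz(S,c,.005)[:2] for c in sc];print("S corners",np.round(gs,4).tolist(),np.round((gs[0]+gs[2])/2,4))
a=g[1]-g[0];b=g[2]-g[3];print("edge ang T",np.degrees(np.arctan2(*(a+b)[::-1])),"S",np.degrees(np.arctan2(*(gs[1]-gs[0])[::-1])),np.degrees(np.arctan2(*(gs[2]-gs[1])[::-1])))
print("rim T",atz(T,t(285,185),.136),"S",atz(S,s(240,222),.136))
# yaw from handle end
for C in ((np.mean(g,0)+(gs[0]+gs[2])/2)/2,):
  print("C",C)
  for n,im,px in(("T",T,t(125,232)),("S",S,s(350,190))):
    p=atz(im,px,.112)[:2]-C;print(n,np.linalg.norm(p),np.degrees(np.arctan2(p[1],p[0])))
# hook: peg fit, x,y,yaw from dark pixels of the post+peg via distance
def model(q):
    x,y,w=q;d=np.array([-np.cos(w),-np.sin(w)])
    L=[(x,y,z) for z in np.linspace(.03,.2,40)]+[(x+d[0]*u,y+d[1]*u,.2) for u in np.linspace(0,.09,40)]+[(x+d[0]*u,y+d[1]*u,.2+u-.09) for u in np.linspace(.09,.103,8)]
    return np.array(L)
D=[]
for im in(S,T):
    v=hsv(im)[...,2];m=(v<95);k=blob(im,m,proj(im,(.52,.22,.12)),60);D.append(np.argwhere(k))
from scipy.spatial import cKDTree
def res(q,split=False):
    r=[]
    M=model(q)
    for im,d in zip((S,T),D):
        P=np.array([proj(im,p) for p in M]);r.append(cKDTree(P).query(d)[0]);r.append(cKDTree(d).query(P)[0])
    return np.concatenate(r)
o=least_squares(res,[.555,.22,-.05],diff_step=1e-3,loss="soft_l1");print("hook",o.x,np.degrees(o.x[2]),np.mean(res(o.x)),[len(d) for d in D])
o1=bot.observe();print(R.from_quat(np.roll(o1["orientation"],-1)).as_matrix().round(3).tolist())
E
```

```text
T corners [[0.6116, -0.1757], [0.6372, -0.2821], [0.5306, -0.3086], [0.5051, -0.2034]] [ 0.5711 -0.2425]
S corners [[0.5351, -0.3076], [0.6432, -0.2796], [0.6145, -0.1725]] [ 0.5748 -0.24  ]
edge ang T -76.42513264878855 S 14.506663228055126 105.0069479440105
rim T [ 0.5714096  -0.24225607  0.136     ] S [ 0.57287068 -0.23849373  0.136     ]
C [ 0.57298359 -0.2412536 ]
T 0.06161729112903238 105.64086920565931
S 0.06364673509707719 105.0489577241717
hook [ 0.55638728  0.22301261 -0.03632009] -2.080987777159004 0.9679304883557408 [234, 222]
[[-0.955, 0.297, 0.003], [0.297, 0.955, 0.005], [-0.001, 0.006, -1.0]]
```

Request:
{"api": "step_arm", "payload": {
  "series": [
    [0,0,0,0,0,0.1,1],
    [0,0,0,0,0,0.1,1],
    [0,0,0,0,0,0.1,1],
    [0,0,0,0,0,0.1,1],
    [0,0,0,0,0,0.1,1]
  ]
}}

```text
clock: 3.8
tool_pos: [0.1783, 0.5728, 0.3047]
orientation: [-0.0, 0.392, 0.92, -0.0]
ft_force: [-0.8, -0.1, -0.1]
grip_width: 1.007
grip_force: 0.0
```

Request:
{"api": "step_arm", "payload": {
  "series": [
    [0,0,0,0,0,0.1,1],
    [0,0,0,0,0,0.1,1],
    [0,0,0,0,0,0.1,1],
    [0,0,0,0,0,0.1,1],
    [0,0,0,0,0,0.1,1]
  ]
}}

```text
clock: 4.3
tool_pos: [0.1783, 0.5728, 0.3047]
orientation: [0.0, 0.608, 0.794, -0.0]
ft_force: [-0.8, -0.4, -0.4]
grip_width: 1.003
grip_force: 0.0
```

Request:
{"api": "step_arm", "payload": {
  "series": [
    [-0.0355,0.0067,0,0,0,0,1],
    [-0.0355,0.0067,0,0,0,0,1],
    [-0.0355,0.0067,0,0,0,0,1],
    [-0.0355,0.0067,0,0,0,0,1],
    [-0.0355,0.0067,0,0,0,0,1]
  ]
}}

```text
clock: 4.8
tool_pos: [0.2581, 0.4094, 0.3048]
orientation: [0.0, 0.606, 0.796, -0.0]
ft_force: [1.4, -0.3, 0.3]
grip_width: 1.004
grip_force: 0.0
```

Request:
{"api": "step_arm", "payload": {
  "series": [
    [-0.0355,0.0067,0,0,0,0,1],
    [-0.0355,0.0067,0,0,0,0,1],
    [-0.0355,0.0067,0,0,0,0,1],
    [-0.0355,0.0067,0,0,0,0,1],
    [-0.0355,0.0067,0,0,0,0,1]
  ]
}}

```text
clock: 5.3
tool_pos: [0.3376, 0.2472, 0.3049]
orientation: [0.0, 0.606, 0.796, 0.0]
ft_force: [0.1, 0.2, -0.7]
grip_width: 1.004
grip_force: 0.0
```

Request:
{"api": "step_arm", "payload": {
  "series": [
    [-0.0355,0.0067,0,0,0,0,1],
    [-0.0355,0.0067,0,0,0,0,1],
    [-0.0355,0.0067,0,0,0,0,1],
    [-0.0355,0.0067,0,0,0,0,1],
    [-0.0355,0.0067,0,0,0,0,1]
  ]
}}

```text
clock: 5.8
tool_pos: [0.4172, 0.0848, 0.305]
orientation: [0.0, 0.606, 0.795, 0.0]
ft_force: [0.2, 0.3, -0.5]
grip_width: 1.001
grip_force: 0.0
```

Request:
{"api": "step_arm", "payload": {
  "series": [
    [-0.0355,0.0067,0,0,0,0,1],
    [-0.0355,0.0067,0,0,0,0,1],
    [-0.0355,0.0067,0,0,0,0,1],
    [-0.0355,0.0067,0,0,0,0,1],
    [-0.0355,0.0067,0,0,0,0,1]
  ]
}}

```text
clock: 6.3
tool_pos: [0.4966, -0.0775, 0.3048]
orientation: [-0.0, 0.606, 0.795, 0.0]
ft_force: [0.8, 1.3, -0.4]
grip_width: 0.999
grip_force: 0.0
```

Request:
{"api": "step_arm", "payload": {
  "series": [
    [-0.0355,0.0067,0,0,0,0,1],
    [-0.0355,0.0067,0,0,0,0,1],
    [-0.0355,0.0067,0,0,0,0,1],
    [-0.0355,0.0067,0,0,0,0,1],
    [0,0,0,0,0,0,1]
  ]
}}

```text
clock: 6.8
tool_pos: [0.5604, -0.2092, 0.3027]
orientation: [-0.001, 0.607, 0.795, -0.0]
ft_force: [-0.1, -0.5, -1.3]
grip_width: 1.002
grip_force: 0.0
```

Request:
{"api": "step_arm", "payload": {
  "series": [
    [-0.017,0.002,0.02,0,0,0,1],
    [-0.017,0.002,0.03,0,0,0,1],
    [0,0,0.03,0,0,0,1],
    [0,0,0.03,0,0,0,1],
    [0,0,0.02,0,0,0,1]
  ]
}}

```text
clock: 7.3
tool_pos: [0.5717, -0.2365, 0.1724]
orientation: [-0.001, 0.606, 0.796, 0.0]
ft_force: [0.0, -0.4, 0.0]
grip_width: 1.002
grip_force: 0.0
```

Request:
{"api": "step_arm", "payload": {
  "series": [
    [0,0,0.015,0,0,0,1],
    [0,0,0.015,0,0,0,1],
    [0,0,0.015,0,0,0,1],
    [0,0,0.013,0,0,0,1],
    [0,0,0,0,0,0,1]
  ]
}}

```text
clock: 7.8
tool_pos: [0.5718, -0.2368, 0.1151]
orientation: [-0.001, 0.606, 0.796, -0.0]
ft_force: [-0.7, -1.2, -0.1]
grip_width: 0.999
grip_force: 0.0
```

```bash
python3 - <<'E'
from h import *
im=bot.get_image("scene");a=im["image"][190:290,220:330,::-1];b=bot.get_image("top")["image"][140:200,370:450,::-1]
A=cv2.resize(a,None,fx=4,fy=4,interpolation=cv2.INTER_CUBIC);B=cv2.resize(b,None,fx=4,fy=4,interpolation=cv2.INTER_CUBIC)
c=np.zeros((400,760,3),np.uint8);c[:400,:440]=A;c[:240,440:760]=B;cv2.imwrite("pics/g1.png",c)
s=bot.observe();print(s["tool_pos"],s["ft_force"])
E
```

```text
[ 0.57273909 -0.23745267  0.11747171] [ 0.00353739  0.0419186  -0.30557143]
```

View pics/g1.png

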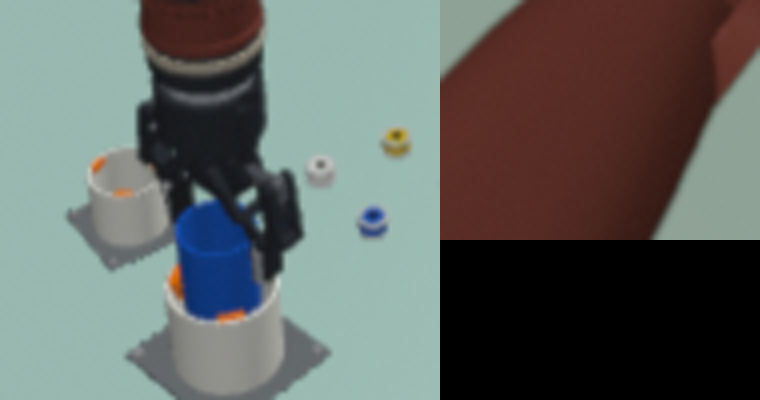

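Request:
{"api": "step_arm", "payload": {
  "series": [
    [-0.003,0.0,0,0,0,0,1],
    [0,0,0,0,0,0,0.85],
    [0,0,0,0,0,0,0.75],
    [0,0,0,0,0,0,0.72],
    [0,0,0,0,0,0,0.7]
  ],
  "grip_force": 20
}}

```text
clock: 8.4
tool_pos: [0.5735, -0.2404, 0.1175]
orientation: [0.0, 0.606, 0.796, 0.0]
ft_force: [-1.8, -0.4, 0.1]
grip_width: 0.695
grip_force: 0.2
```

Request:
{"api": "step_arm", "payload": {
  "series": [
    [0,0,0,0,0,0,0.6],
    [0,0,0,0,0,0,0.6],
    [0,0,0,0,0,0,0.6]
  ]
}}

```text
clock: 8.7
tool_pos: [0.5734, -0.2405, 0.1175]
orientation: [0.0, 0.606, 0.796, -0.0]
ft_force: [-2.2, -0.7, 2.9]
grip_width: 0.683
grip_force: 21.8
```

Request:
{"api": "step_arm", "payload": {
  "series": [
    [0,0,0,0,0,0,0.6],
    [0,0,0,0,0,0,0.6],
    [0,0,0,0,0,0,0.6]
  ]
}}

```text
clock: 9.0
tool_pos: [0.5735, -0.2404, 0.1175]
orientation: [0.0, 0.606, 0.796, -0.0]
ft_force: [-3.0, -0.7, 5.4]
grip_width: 0.681
grip_force: 22.0
```

Request:
{"api": "step_arm", "payload": {
  "series": [
    [0,0,0,0,0,0.05,0.6],
    [0,0,0,0,0,0.05,0.6],
    [0,0,0,0,0,0.05,0.6],
    [0,0,0,0,0,0.05,0.6],
    [0,0,0,0,0,0,0.6]
  ],
  "grip_force": 30
}}

```text
clock: 9.5
tool_pos: [0.574, -0.2399, 0.1175]
orientation: [0.0, 0.682, 0.731, 0.001]
ft_force: [-0.8, 2.9, 4.4]
grip_width: 0.677
grip_force: 31.0
```

```bash
python3 - <<'E'
from h import *
s=bot.observe();print({k:np.round(s[k],2) for k in("tool_pos","ft_force","torque","grip_width","joint_positions")})
E
```

```text
{'tool_pos': array([ 0.57, -0.24,  0.12]), 'ft_force': array([-0.76,  2.93,  4.44]), 'torque': array([ 0.6 , -0.04,  0.04]), 'grip_width': np.float64(0.68), 'joint_positions': array([-0.61,  0.18, -0.05,  1.34,  0.  ,  0.9 ])}
```

Request:
{"api": "step_arm", "payload": {
  "series": [
    [0,0,0,0,0,0.08,0.6],
    [0,0,0,0,0,0.08,0.6],
    [0,0,0,0,0,0.08,0.6],
    [0,0,0,0,0,0.08,0.6],
    [0,0,0,0,0,0.08,0.6]
  ]
}}

```text
clock: 10.0
tool_pos: [0.5733, -0.2405, 0.1176]
orientation: [0.0, 0.814, 0.58, -0.0]
ft_force: [-3.5, -0.8, 6.3]
grip_width: 0.676
grip_force: 31.4
```

Request:
{"api": "step_arm", "payload": {
  "series": [
    [0,0,0,0,0,0.08,0.6],
    [0,0,0,0,0,0.08,0.6],
    [0,0,0,0,0,0.08,0.6],
    [0,0,0,0,0,0.08,0.6],
    [0,0,0,0,0,0.08,0.6]
  ]
}}

```text
clock: 10.5
tool_pos: [0.5725, -0.2402, 0.1176]
orientation: [-0.001, 0.913, 0.407, -0.001]
ft_force: [-9.1, 1.4, 10.3]
grip_width: 0.682
grip_force: 32.0
```

Request:
{"api": "step_arm", "payload": {
  "series": [
    [0,0,0,0,0,0.03,0.6],
    [0,0,0,0,0,0,0.6],
    [0,0,0,0,0,0,0.6]
  ]
}}

```text
clock: 10.8
tool_pos: [0.5725, -0.2402, 0.1176]
orientation: [-0.001, 0.919, 0.395, -0.001]
ft_force: [-7.8, 0.2, 9.5]
grip_width: 0.679
grip_force: 32.2
```

Request:
{"api": "step_arm", "payload": {
  "series": [
    [0,0,-0.003,0,0,0,0.6],
    [0,0,-0.003,0,0,0,0.6],
    [0,0,-0.003,0,0,0,0.6]
  ]
}}

```text
clock: 11.1
tool_pos: [0.5731, -0.2404, 0.1257]
orientation: [-0.0, 0.919, 0.394, -0.0]
ft_force: [-2.5, -1.8, -3.6]
grip_width: 0.677
grip_force: 32.8
```

Request:
{"api": "step_arm", "payload": {
  "series": [
    [0,0,-0.01,0,0,0,0.6],
    [0,0,-0.01,0,0,0,0.6],
    [0,0,-0.015,0,0,0,0.6],
    [0,0,-0.015,0,0,0,0.6],
    [0,0,-0.015,0,0,0,0.6]
  ]
}}

```text
clock: 11.6
tool_pos: [0.5739, -0.2404, 0.1934]
orientation: [0.001, 0.919, 0.394, 0.001]
ft_force: [0.5, -0.3, -2.0]
grip_width: 0.679
grip_force: 33.0
```

Request:
{"api": "step_arm", "payload": {
  "series": [
    [0,0,-0.015,0,0,0,0.6],
    [0,0,-0.015,0,0,0,0.6],
    [0,0,-0.01,0,0,0,0.6],
    [0,0,0,0,0,0,0.6]
  ]
}}

```text
clock: 12.0
tool_pos: [0.5741, -0.2408, 0.2333]
orientation: [0.001, 0.919, 0.394, 0.001]
ft_force: [0.0, -0.0, -1.7]
grip_width: 0.68
grip_force: 33.0
```

```bash
python3 - <<'E'
from h import *
im=bot.get_image("scene");a=im["image"][170:290,220:330,::-1]
cv2.imwrite("pics/g2.png",cv2.resize(a,None,fx=4,fy=4,interpolation=cv2.INTER_CUBIC))
s=bot.observe();print({k:np.round(s[k],4) for k in("tool_pos","orientation","ft_force","torque","grip_width","joint_positions")})
E
```

```text
{'tool_pos': array([ 0.5738, -0.2406,  0.232 ]), 'orientation': array([4.000e-04, 9.191e-01, 3.939e-01, 3.000e-04]), 'ft_force': array([ 0.0554,  0.3645, -1.3648]), 'torque': array([-0.0206, -0.0054,  0.0547]), 'grip_width': np.float64(0.6764), 'joint_positions': array([-6.0690e-01,  1.6870e-01,  1.4300e-01,  1.5440e+00,  1.0000e-04,
        1.7249e+00])}
```

View pics/g2.png

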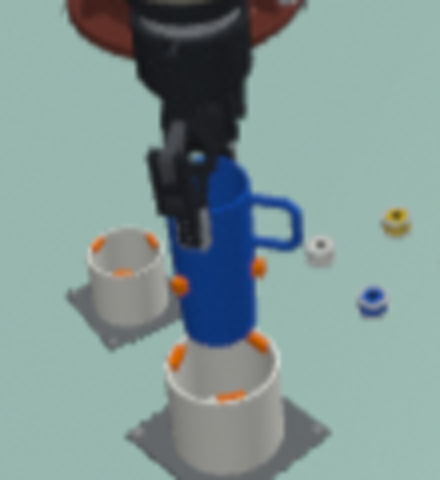

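Request:
{"api": "step_arm", "payload": {
  "series": [
    [0,0,0,0,0,-0.09,0.6],
    [0,0,0,0,0,-0.09,0.6],
    [0,0,0,0,0,-0.09,0.6],
    [0,0,0,0,0,-0.09,0.6]
  ]
}}

```text
clock: 12.45
tool_pos: [0.5731, -0.2401, 0.23]
orientation: [-0.001, 0.833, 0.554, -0.0]
ft_force: [0.5, -0.0, -1.3]
grip_width: 0.676
grip_force: 33.0
```

Request:
{"api": "step_arm", "payload": {
  "series": [
    [0,0,0,0,0,-0.09,0.6],
    [0,0,0,0,0,-0.09,0.6],
    [0,0,0,0,0,-0.09,0.6],
    [0,0,0,0,0,-0.096,0.6],
    [0,0,0,0,0,0,0.6]
  ]
}}

```text
clock: 12.95
tool_pos: [0.5731, -0.2401, 0.2301]
orientation: [-0.001, 0.719, 0.695, -0.0]
ft_force: [0.6, -0.5, -1.4]
grip_width: 0.678
grip_force: 33.0
```

Request:
{"api": "step_arm", "payload": {
  "series": [
    [0.0304,-0.0169,0,0,0,0,0.6],
    [0.0304,-0.0169,0,0,0,0,0.6],
    [0.0304,-0.0169,0,0,0,0,0.6],
    [0.0304,-0.0169,0,0,0,0,0.6],
    [0.0304,-0.0169,0,0,0,0,0.6]
  ]
}}

```text
clock: 13.45
tool_pos: [0.4934, -0.0842, 0.2306]
orientation: [-0.0, 0.721, 0.693, -0.0]
ft_force: [0.5, 0.2, -0.4]
grip_width: 0.679
grip_force: 33.3
```

Request:
{"api": "step_arm", "payload": {
  "series": [
    [0.0304,-0.0169,0,0,0,0,0.6],
    [0.0304,-0.0169,0,0,0,0,0.6],
    [0.0304,-0.0169,0,0,0,0,0.6],
    [0.0304,-0.0169,0,0,0,0,0.6],
    [0.0304,-0.0169,0,0,0,0,0.6]
  ]
}}

```text
clock: 13.95
tool_pos: [0.4143, 0.0705, 0.2308]
orientation: [-0.0, 0.721, 0.693, -0.0]
ft_force: [0.5, 0.6, -1.4]
grip_width: 0.678
grip_force: 33.3
```

Request:
{"api": "step_arm", "payload": {
  "series": [
    [0.0304,-0.0169,0,0,0,0,0.6],
    [0,0,0,0,0,0,0.6],
    [0,0,0,0,0,0,0.6]
  ]
}}

```text
clock: 14.25
tool_pos: [0.3992, 0.1008, 0.2311]
orientation: [0.0, 0.72, 0.694, 0.0]
ft_force: [0.7, -0.5, 0.5]
grip_width: 0.678
grip_force: 33.2
```

```bash
python3 - <<'E'
from h import *
im=bot.get_image("scene");a=im["image"][110:260,300:430,::-1]
A=cv2.resize(a,None,fx=4,fy=4,interpolation=cv2.INTER_CUBIC)
s=bot.observe();p=s["tool_pos"]
# predicted loop centre
t=2*np.arctan2(s["orientation"][2],s["orientation"][1]);l=p+[.044*np.cos(t),.044*np.sin(t),-.0085]
r,c=proj(im,l);cv2.circle(A,(int((c-300+.5)*4),int((r-110+.5)*4)),3,(255,0,255),1)
# predicted peg
w=-.0363;d=np.array([-np.cos(w),-np.sin(w),0])
for q in [np.array([.5564,.223,.2])+d*u for u in(0,.03,.06,.09)]+[np.array([.5564,.223,.213])+d*.103]:
    r,c=proj(im,q);cv2.circle(A,(int((c-300+.5)*4),int((r-110+.5)*4)),2,(0,255,255),1)
cv2.imwrite("pics/g3.png",A);print(np.round(p,4),np.degrees(t),np.round(s["ft_force"],2),np.round(s["orientation"],4))
for x in bot.pinpoint("scene","cup_loop")[:2]: print(x["conf"],x["at"],proj(im,l))
E
```

```text
[0.3995 0.1002 0.231 ] 87.92826672348393 [-0.11 -0.24 -2.06] [ 1.000e-04  7.198e-01  6.942e-01 -1.000e-04]
0.77 [156.5, 355.9] [np.float64(156.26405311809935), np.float64(350.6097881156912)]
```

View pics/g3.png

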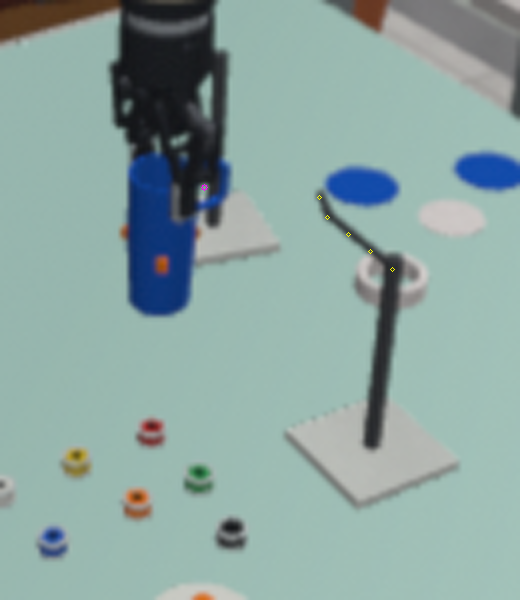

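Request:
{"api": "step_arm", "payload": {
  "series": [
    [0.0165,0.0,0.0031,0,0,0,0.6],
    [0.0165,0.0,0.0031,0,0,0,0.6],
    [0.0165,0.0,0.0031,0,0,0,0.6],
    [0.0165,0.0,0.0031,0,0,0,0.6],
    [0.0165,0.0,0.0031,0,0,0,0.6]
  ]
}}

```text
clock: 14.85
tool_pos: [0.4029, 0.1825, 0.2153]
orientation: [-0.0, 0.72, 0.694, -0.0]
ft_force: [0.4, -0.0, -1.0]
grip_width: 0.679
grip_force: 33.3
```

Request:
{"api": "step_arm", "payload": {
  "series": [
    [0,0,0,0,0,0,0.6],
    [0,0,0,0,0,0,0.6]
  ]
}}

```text
clock: 15.05
tool_pos: [0.4025, 0.1821, 0.2155]
orientation: [-0.0, 0.72, 0.694, -0.0]
ft_force: [0.2, -0.6, -1.5]
grip_width: 0.677
grip_force: 33.2
```

```bash
python3 - <<'E'
from h import *
im=bot.get_image("scene");a=im["image"][120:200,320:420,::-1]
A=cv2.resize(a,None,fx=6,fy=6,interpolation=cv2.INTER_CUBIC)
s=bot.observe();p=s["tool_pos"]
t=2*np.arctan2(s["orientation"][2],s["orientation"][1])
def dot(q,col):
    r,c=proj(im,q);cv2.circle(A,(int((c-320+.5)*6),int((r-120+.5)*6)),2,col,-1)
for rr,zz in((.03,.015),(.058,.015),(.03,-.015),(.058,-.015),(.044,0)): dot(p+[rr*np.cos(t),rr*np.sin(t),-.0085+zz],(255,0,255))
cv2.imwrite("pics/g4.png",A);print(np.round(p,4),np.degrees(t),np.round(s["ft_force"],2))
E
```

```text
[0.4026 0.1819 0.2157] 87.9214792184884 [-0.35 -0.25 -1.76]
```

View pics/g4.png

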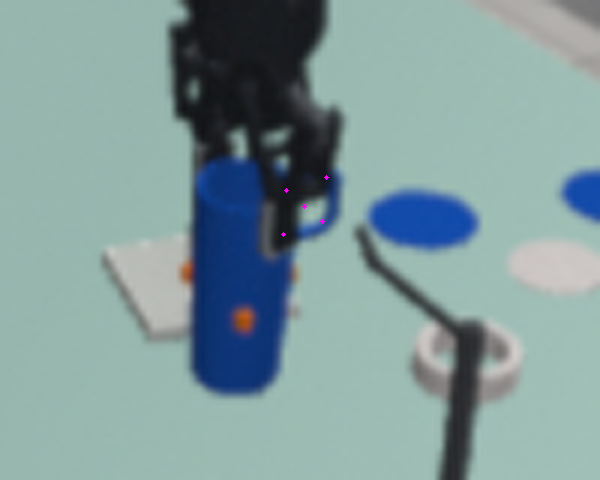

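Request:
{"api": "step_arm", "payload": {
  "series": [
    [0.0003,0.0097,0,0,0,0,0.6],
    [0.0003,0.0097,0,0,0,0,0.6],
    [0.0003,0.0097,0,0,0,0,0.6],
    [0.0003,0.0097,0,0,0,0,0.6]
  ]
}}

```text
clock: 15.5
tool_pos: [0.4422, 0.1824, 0.2158]
orientation: [0.0, 0.72, 0.694, 0.0]
ft_force: [-0.0, -0.4, -1.7]
grip_width: 0.68
grip_force: 33.2
```

Request:
{"api": "step_arm", "payload": {
  "series": [
    [0,0.0097,0,0,0,0,0.6],
    [0,0.0097,0,0,0,0,0.6],
    [0,0,0,0,0,0,0.6]
  ]
}}

```text
clock: 15.8
tool_pos: [0.4615, 0.1818, 0.2155]
orientation: [-0.0, 0.72, 0.694, -0.0]
ft_force: [0.4, 0.2, -0.9]
grip_width: 0.679
grip_force: 33.3
```

```bash
python3 - <<'E'
from h import *
im=bot.get_image("scene");a=im["image"][120:200,320:420,::-1]
A=cv2.resize(a,None,fx=6,fy=6,interpolation=cv2.INTER_CUBIC);cv2.imwrite("pics/g5.png",A)
E
```

```text
(no output)
```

View pics/g5.png

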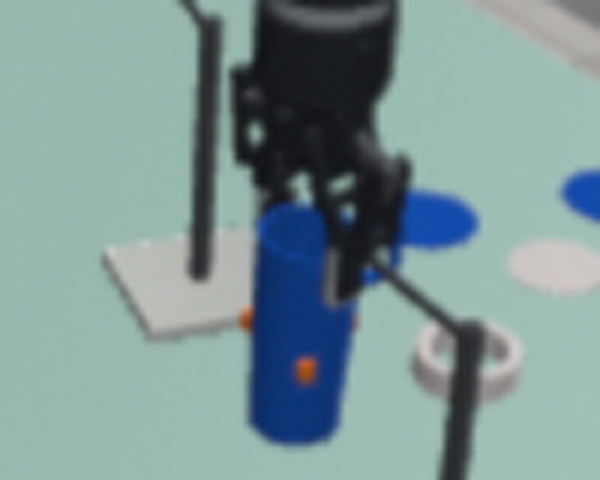

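The peg runs through the loop (crop 375,265) and the force stays near zero. I'll slide on to the seat and lower.

Request:
{"api": "step_arm", "payload": {
  "series": [
    [0,0.0095,0,0,0,0,0.6],
    [0,0.0095,0,0,0,0,0.6],
    [0,0.0095,0,0,0,0,0.6],
    [0,0.0095,0,0,0,0,0.6],
    [0,0,0,0,0,0,0.6]
  ]
}}

```text
clock: 16.35
tool_pos: [0.4995, 0.1804, 0.2155]
orientation: [-0.0, 0.72, 0.694, -0.0]
ft_force: [-0.4, -0.2, -1.2]
grip_width: 0.677
grip_force: 33.3
```

Request:
{"api": "step_arm", "payload": {
  "series": [
    [0,0,0.004,0,0,0,0.6],
    [0,0,0.004,0,0,0,0.6],
    [0,0,0.003,0,0,0,0.6],
    [0,0,0,0,0,0,0.6]
  ]
}}

```text
clock: 16.75
tool_pos: [0.498, 0.1807, 0.2041]
orientation: [-0.0, 0.719, 0.695, -0.0]
ft_force: [0.0, 0.1, -2.2]
grip_width: 0.683
grip_force: 33.3
```

Request:
{"api": "step_arm", "payload": {
  "series": [
    [0,0,0.002,0,0,0,0.6],
    [0,0,0,0,0,0,0.6],
    [0,0,0,0,0,0,0.6]
  ]
}}

```text
clock: 17.05
tool_pos: [0.4985, 0.1807, 0.2029]
orientation: [0.0, 0.719, 0.695, 0.0]
ft_force: [0.0, -0.4, -1.4]
grip_width: 0.672
grip_force: 33.3
```

Request:
{"api": "step_arm", "payload": {
  "series": [
    [0,0,0.002,0,0,0,0.6],
    [0,0,0,0,0,0,0.6],
    [0,0,0,0,0,0,0.6]
  ]
}}

```text
clock: 17.35
tool_pos: [0.4984, 0.1807, 0.2007]
orientation: [-0.0, 0.719, 0.695, 0.0]
ft_force: [-0.3, 0.6, -1.2]
grip_width: 0.68
grip_force: 33.3
```

Request:
{"api": "step_arm", "payload": {
  "series": [
    [0,0,0.002,0,0,0,0.6],
    [0,0,0,0,0,0,0.6],
    [0,0,0,0,0,0,0.6]
  ]
}}

```text
clock: 17.65
tool_pos: [0.4984, 0.1807, 0.1987]
orientation: [-0.0, 0.719, 0.695, -0.0]
ft_force: [0.1, -0.3, -1.3]
grip_width: 0.678
grip_force: 33.3
```

Request:
{"api": "step_arm", "payload": {
  "series": [
    [0,0,0.001,0,0,0,0.6],
    [0,0,0,0,0,0,0.6],
    [0,0,0,0,0,0,0.6]
  ]
}}

```text
clock: 17.95
tool_pos: [0.4984, 0.1807, 0.1978]
orientation: [-0.0, 0.719, 0.695, 0.0]
ft_force: [0.5, 0.0, -0.5]
grip_width: 0.68
grip_force: 33.3
```

Request:
{"api": "step_arm", "payload": {
  "series": [
    [0,0,0.001,0,0,0,0.6],
    [0,0,0,0,0,0,0.6],
    [0,0,0,0,0,0,0.6]
  ]
}}

```text
clock: 18.25
tool_pos: [0.4986, 0.1807, 0.197]
orientation: [0.0, 0.719, 0.695, 0.0]
ft_force: [0.1, -0.0, 0.5]
grip_width: 0.681
grip_force: 33.5
```

Request:
{"api": "step_arm", "payload": {
  "series": [
    [0,0,0,0,0,0,0.69],
    [0,0,0,0,0,0,0.7],
    [0,0,0,0,0,0,0.71],
    [0,0,0,0,0,0,0.72],
    [0,0,0,0,0,0,0.73]
  ],
  "grip_force": 20
}}

```text
clock: 18.75
tool_pos: [0.4985, 0.1807, 0.1968]
orientation: [-0.0, 0.719, 0.695, 0.0]
ft_force: [-0.2, -0.2, -0.3]
grip_width: 0.732
grip_force: 0.0
```

Request:
{"api": "step_arm", "payload": {
  "series": [
    [0,0,0,0,0,0,0.76],
    [0,0,0,0,0,0,0.8],
    [0,0,0,0,0,0,0.9],
    [0,0,0,0,0,0,1],
    [0,0,0,0,0,0,1]
  ]
}}

```text
clock: 19.25
tool_pos: [0.4985, 0.1807, 0.1968]
orientation: [-0.0, 0.719, 0.695, 0.0]
ft_force: [-0.2, 0.3, -0.8]
grip_width: 0.998
grip_force: 0.0
```

Request:
{"api": "step_arm", "payload": {
  "series": [
    [0,0,0,0,0,0,1],
    [0,0,0,0,0,0,1],
    [0,0,0,0,0,0,1],
    [0,0,0,0,0,0,1],
    [0,0,0,0,0,0,1]
  ]
}}

```text
clock: 19.75
tool_pos: [0.4985, 0.1807, 0.1968]
orientation: [-0.0, 0.719, 0.695, 0.0]
ft_force: [-0.4, -0.0, -0.4]
grip_width: 1.001
grip_force: 0.0
```

Request:
{"api": "step_arm", "payload": {
  "series": [
    [0,0,-0.005,0,0,0,1],
    [0,0,-0.01,0,0,0,1],
    [0,0,-0.015,0,0,0,1],
    [0,0,-0.02,0,0,0,1],
    [0,0,-0.03,0,0,0,1]
  ]
}}

```text
clock: 20.25
tool_pos: [0.498, 0.1806, 0.2778]
orientation: [-0.0, 0.719, 0.695, -0.0]
ft_force: [-0.4, 0.6, -1.4]
grip_width: 0.999
grip_force: 0.0
```

Request:
{"api": "step_arm", "payload": {
  "series": [
    [0,0,-0.03,0,0,0,1],
    [0,0,0,0,0,0,1],
    [-0.03,-0.01,0,0,0,0,1],
    [-0.03,-0.01,0,0,0,0,1],
    [-0.03,-0.01,0,0,0,0,1]
  ]
}}

```text
clock: 20.75
tool_pos: [0.4649, 0.091, 0.3075]
orientation: [0.0, 0.719, 0.695, 0.0]
ft_force: [0.6, -0.6, -0.7]
grip_width: 1.003
grip_force: 0.0
```

```bash
python3 - <<'E'
from h import *
S=bot.get_image("scene");T=bot.get_image("top")
A=cv2.resize(S["image"][110:290,240:420,::-1],None,fx=3,fy=3,interpolation=cv2.INTER_CUBIC)
cv2.imwrite("pics/g6.png",A)
for n,im in(("scene",S),("top",T)):
    bg=cv2.medianBlur(im["image"],31).astype(int);d=np.abs(im["image"].astype(int)-bg).sum(2)>40
    for r in bot.pinpoint(n,"bobbin1"):
        if r["conf"]<.2: continue
        m=blob(im,d,r["at"],8);yy,xx=np.nonzero(m);
        if len(yy): 
            at=[yy.mean(),xx.mean()];print(n,im["image"][int(round(at[0])),int(round(at[1]))],np.round(atz(im,at,.0075)[:2],4),m.sum())
s=bot.observe();print(np.round(s["tool_pos"],4),np.round(s["orientation"],4))
E
```

```text
scene [122 144 130] [0.5105 0.0728] 54
scene [ 76  91 130] [ 0.5145 -0.0787] 40
scene [91 95 96] [0.5808 0.056 ] 61
scene [ 13  49 110] [0.4329 0.2833] 124
scene [147 141  99] [ 0.4358 -0.0056] 52
scene [155 136 135] [0.4358 0.0726] 48
scene [169 143 133] [0.5099 0.0102] 50
scene [162 167 165] [ 0.4358 -0.0816] 36
scene [44 46 49] [0.55   0.2304] 22
top [81 21 20] [0.4353 0.07  ] 45
top [101  99  92] [ 0.4329 -0.0823] 5
top [96 82 26] [ 0.4338 -0.0074] 39
top [34 34 34] [0.5771 0.0542] 52
top [28 72 39] [0.5084 0.0702] 38
top [26 48 91] [ 0.5101 -0.0762] 33
[0.4654 0.0914 0.3075] [3.000e-04 7.199e-01 6.941e-01 5.000e-04]
```

View pics/g6.png

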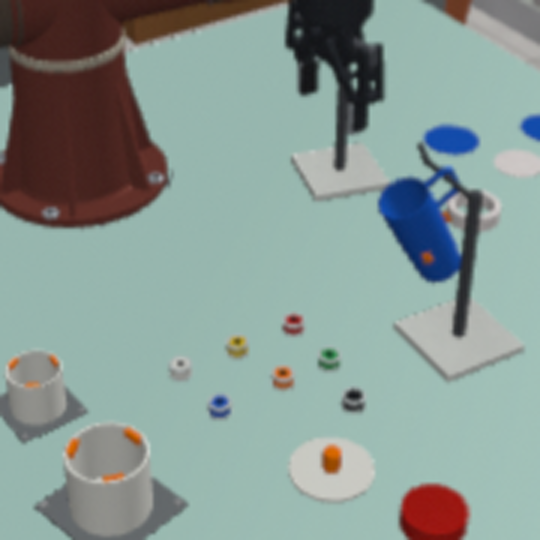

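The cup hangs on the peg (crop 430,215), clear of the gripper, and the pot is empty. Next come the bobbins, red first.

Request:
{"api": "step_arm", "payload": {
  "series": [
    [0,0,0,0,0,-0.036,0.65],
    [-0.0205,-0.03,0,0,0,0,0.65],
    [0,0,0.04,0,0,0,0.65],
    [0,0,0.04,0,0,0,0.65],
    [0,0,0.04,0,0,0,0.65]
  ],
  "grip_force": 30
}}

```text
clock: 21.45
tool_pos: [0.4357, 0.0719, 0.1859]
orientation: [0.0, 0.706, 0.708, 0.001]
ft_force: [0.3, 0.2, -0.1]
grip_width: 0.651
grip_force: 0.0
```

Request:
{"api": "step_arm", "payload": {
  "series": [
    [0,0,0.04,0,0,0,0.65],
    [0,0,0.04,0,0,0,0.65],
    [0,0,0.03,0,0,0,0.65],
    [0,0,0.02,0,0,0,0.65],
    [0,0,0,0,0,0,0.65]
  ]
}}

```text
clock: 21.95
tool_pos: [0.4335, 0.0723, 0.0542]
orientation: [-0.002, 0.706, 0.708, -0.001]
ft_force: [-1.0, -0.6, 0.6]
grip_width: 0.648
grip_force: 0.0
```

Request:
{"api": "step_arm", "payload": {
  "series": [
    [-0.001,0,0.015,0,0,0,0.65],
    [0,0,0.012,0,0,0,0.65],
    [0,0,0.008,0,0,0,0.65],
    [0,0,0.005,0,0,0,0.65],
    [0,0,0,0,0,0,0.65]
  ]
}}

```text
clock: 22.45
tool_pos: [0.4351, 0.0704, 0.0165]
orientation: [-0.0, 0.707, 0.707, -0.0]
ft_force: [-0.6, -0.1, -0.2]
grip_width: 0.652
grip_force: 0.0
```

Request:
{"api": "step_arm", "payload": {
  "series": [
    [0,0,0,0,0,0,0.5],
    [0,0,0,0,0,0,0.4],
    [0,0,0,0,0,0,0.2],
    [0,0,0,0,0,0,0.2],
    [0,0,0,0,0,0,0.2]
  ]
}}

```text
clock: 22.95
tool_pos: [0.4358, 0.0702, 0.0175]
orientation: [0.0, 0.707, 0.707, 0.0]
ft_force: [-0.6, 0.3, 6.9]
grip_width: 0.303
grip_force: 29.5
```

Request:
{"api": "step_arm", "payload": {
  "series": [
    [0,0,0,0,0,0,0.2],
    [0,0,0,0,0,0,0.2],
    [0,0,-0.01,0,0,0,0.2],
    [0,0,-0.02,0,0,0,0.2],
    [0,0,0,0,0,0,0.2]
  ]
}}

```text
clock: 23.45
tool_pos: [0.437, 0.0701, 0.0495]
orientation: [0.001, 0.707, 0.707, 0.001]
ft_force: [0.4, -0.4, -0.0]
grip_width: 0.295
grip_force: 29.5
```

Request:
{"api": "step_arm", "payload": {
  "series": [
    [0,0,-0.04,0,0,0,0.2],
    [0,0,-0.04,0,0,0,0.2],
    [0,0,-0.03,0,0,0,0.2],
    [-0.033,0.0168,0,0,0,0,0.2],
    [-0.033,0.0168,0,0,0,0,0.2]
  ]
}}

```text
clock: 23.95
tool_pos: [0.4701, 0.0037, 0.158]
orientation: [0.001, 0.706, 0.708, 0.001]
ft_force: [0.9, 0.2, -0.2]
grip_width: 0.294
grip_force: 29.7
```

Request:
{"api": "step_arm", "payload": {
  "series": [
    [-0.033,0.0168,0,0,0,0,0.2],
    [-0.033,0.0168,0,0,0,0,0.2],
    [-0.033,0.0168,0,0,0,0,0.2],
    [-0.033,0.0168,0,0,0,0,0.2],
    [-0.033,0.0168,0,0,0,0,0.2]
  ]
}}

```text
clock: 24.45
tool_pos: [0.5536, -0.1621, 0.1562]
orientation: [-0.0, 0.707, 0.707, 0.0]
ft_force: [0.4, -0.5, -0.7]
grip_width: 0.297
grip_force: 29.7
```

Request:
{"api": "step_arm", "payload": {
  "series": [
    [-0.033,0.0168,0,0,0,0,0.2],
    [-0.033,0.0168,0,0,0,0,0.2],
    [0,0,0.03,0,0,0,0.2],
    [0,0,0.025,0,0,0,0.2],
    [0,0,0,0,0,0,0.2]
  ]
}}

```text
clock: 24.95
tool_pos: [0.5846, -0.2254, 0.0971]
orientation: [-0.003, 0.707, 0.707, -0.001]
ft_force: [-0.3, 0.7, -0.6]
grip_width: 0.299
grip_force: 29.7
```

Request:
{"api": "step_arm", "payload": {
  "series": [
    [0,0,0,0,0,0,0.36],
    [0,0,0,0,0,0,0.45],
    [0,0,0,0,0,0,0.6],
    [0,0,-0.03,0,0,0,0.65],
    [0,0,-0.03,0,0,0,0.65]
  ]
}}

```text
clock: 25.45
tool_pos: [0.5866, -0.2263, 0.1629]
orientation: [-0.0, 0.707, 0.708, -0.0]
ft_force: [0.6, -1.1, 0.3]
grip_width: 0.651
grip_force: 0.0
```

Request:
{"api": "step_arm", "payload": {
  "series": [
    [0.0315,-0.0218,0,0,0,0,0.65],
    [0.0315,-0.0218,0,0,0,0,0.65],
    [0.0315,-0.0218,0,0,0,0,0.65],
    [0.0315,-0.0218,0,0,0,0,0.65],
    [0.0315,-0.0218,0,0,0,0,0.65]
  ]
}}

```text
clock: 25.95
tool_pos: [0.4772, -0.0682, 0.1629]
orientation: [0.001, 0.707, 0.707, 0.0]
ft_force: [1.9, 1.3, 0.3]
grip_width: 0.651
grip_force: 0.0
```

Request:
{"api": "step_arm", "payload": {
  "series": [
    [0.0315,-0.0218,0,0,0,0,0.65],
    [0.0315,-0.0218,0,0,0,0,0.65],
    [0,0,0.04,0,0,0,0.65],
    [0,0,0.04,0,0,0,0.65],
    [0,0,0.02,0,0,0,0.65]
  ]
}}

```text
clock: 26.45
tool_pos: [0.4332, -0.0056, 0.0601]
orientation: [-0.0, 0.706, 0.708, -0.0]
ft_force: [0.4, 0.2, 0.1]
grip_width: 0.65
grip_force: 0.0
```

Request:
{"api": "step_arm", "payload": {
  "series": [
    [0,0,0,0,0,0,0.65],
    [0,0,0,0,0,0,0.65]
  ]
}}

```text
clock: 26.65
tool_pos: [0.4346, -0.0064, 0.0632]
orientation: [0.001, 0.707, 0.707, 0.0]
ft_force: [-0.1, -0.9, 0.4]
grip_width: 0.65
grip_force: 0.0
```

```bash
cat > bob.py <<'E'
from h import *
for n in("scene","top"):
    im=bot.get_image(n)
    bg=cv2.medianBlur(im["image"],31).astype(int);d=np.abs(im["image"].astype(int)-bg).sum(2)>40
    for r in bot.pinpoint(n,"bobbin1"):
        if r["conf"]<.2: continue
        m=blob(im,d,r["at"],8);yy,xx=np.nonzero(m)
        if len(yy): 
            at=[yy.mean(),xx.mean()];print(n,np.round(r["at"]),im["image"][int(round(at[0])),int(round(at[1]))],np.round(atz(im,at,.0075)[:2],4),m.sum())
s=bot.observe();print(np.round(s["tool_pos"],4),np.round(s["orientation"],4))
E
python3 bob.py
```

```text
scene [250. 312.] [123 134 154] [ 0.5118 -0.0756] 54
scene [229. 320.] [148 142 100] [ 0.4358 -0.0056] 52
scene [246. 358.] [93 96 97] [0.5802 0.0561] 63
scene [231. 302.] [167 171 170] [ 0.4365 -0.0824] 36
scene [230. 352.] [123 145 131] [0.5105 0.0728] 54
scene [241. 339.] [147 116  97] [0.515  0.0102] 31
top [172. 401.] [149 146 138] [ 0.5804 -0.2357] 178
top [180. 250.] [21 43 83] [0.5559 0.2197] 99
top [195. 347.] [16 15 20] [ 0.5107 -0.0706] 77
top [221. 349.] [96 94 87] [ 0.4329 -0.0823] 5
top [115. 316.] [127  21  16] [0.7561 0.0293] 201
[ 0.4352 -0.0067  0.0635] [1.200e-03 7.068e-01 7.074e-01 6.000e-04]
```

Request:
{"api": "step_arm", "payload": {
  "series": [
    [0,0,0.015,0,0,0,0.65],
    [0,0,0.015,0,0,0,0.65],
    [0,0,0.0105,0,0,0,0.65],
    [0,0,0.005,0,0,0,0.65],
    [0,0,0,0,0,0,0.5]
  ]
}}

```text
clock: 27.35
tool_pos: [0.4339, -0.0062, 0.0161]
orientation: [-0.0, 0.707, 0.707, -0.0]
ft_force: [-0.3, 0.5, 0.2]
grip_width: 0.506
grip_force: 0.0
```

Request:
{"api": "step_arm", "payload": {
  "series": [
    [0,0,0,0,0,0,0.35],
    [0,0,0,0,0,0,0.2],
    [0,0,0,0,0,0,0.2],
    [0,0,0,0,0,0,0.2],
    [0,0,0,0,0,0,0.2]
  ]
}}

```text
clock: 27.85
tool_pos: [0.4346, -0.0064, 0.0171]
orientation: [0.001, 0.707, 0.707, 0.0]
ft_force: [-1.9, 0.4, 6.0]
grip_width: 0.295
grip_force: 29.8
```

Request:
{"api": "step_arm", "payload": {
  "series": [
    [0,0,-0.012,0,0,0,0.2],
    [0,0,-0.03,0,0,0,0.2],
    [0,0,-0.04,0,0,0,0.2],
    [0,0,-0.04,0,0,0,0.2],
    [0,0,-0.02,0,0,0,0.2]
  ]
}}

```text
clock: 28.35
tool_pos: [0.4352, -0.0066, 0.1627]
orientation: [0.002, 0.707, 0.707, 0.001]
ft_force: [0.1, 0.5, -0.4]
grip_width: 0.299
grip_force: 29.6
```

Request:
{"api": "step_arm", "payload": {
  "series": [
    [-0.0327,0.0172,0,0,0,0,0.2],
    [-0.0327,0.0172,0,0,0,0,0.2],
    [-0.0327,0.0172,0,0,0,0,0.2],
    [-0.0327,0.0172,0,0,0,0,0.2],
    [-0.0327,0.0172,0,0,0,0,0.2]
  ]
}}

```text
clock: 28.85
tool_pos: [0.5208, -0.1711, 0.159]
orientation: [0.0, 0.707, 0.707, 0.0]
ft_force: [0.0, 1.0, 0.4]
grip_width: 0.294
grip_force: 29.6
```

Request:
{"api": "step_arm", "payload": {
  "series": [
    [-0.0327,0.0172,0,0,0,0,0.2],
    [-0.0327,0.0172,0,0,0,0,0.2],
    [0,0,0.03,0,0,0,0.2],
    [0,0,0.03,0,0,0,0.2],
    [0,0,0,0,0,0,0.2]
  ]
}}

```text
clock: 29.35
tool_pos: [0.5532, -0.2343, 0.0953]
orientation: [-0.002, 0.707, 0.707, -0.0]
ft_force: [-0.9, 0.5, -0.1]
grip_width: 0.3
grip_force: 30.1
```

Request:
{"api": "step_arm", "payload": {
  "series": [
    [0,0,0,0,0,0,0.2],
    [0,0,0,0,0,0,0.36],
    [0,0,0,0,0,0,0.45],
    [0,0,0,0,0,0,0.6],
    [0,0,0,0,0,0,0.65]
  ]
}}

```text
clock: 29.85
tool_pos: [0.5549, -0.2351, 0.099]
orientation: [0.0, 0.707, 0.708, 0.0]
ft_force: [-0.2, -0.4, 0.9]
grip_width: 0.649
grip_force: 0.0
```

Request:
{"api": "step_arm", "payload": {
  "series": [
    [0,0,-0.03,0,0,0,0.65],
    [0,0,-0.03,0,0,0,0.65],
    [0.0307,-0.0241,0,0,0,0,0.65],
    [0.0307,-0.0241,0,0,0,0,0.65],
    [0.0307,-0.0241,0,0,0,0,0.65]
  ]
}}

```text
clock: 30.35
tool_pos: [0.4815, -0.1422, 0.1585]
orientation: [0.0, 0.707, 0.707, 0.0]
ft_force: [0.3, -0.0, 0.8]
grip_width: 0.651
grip_force: 0.0
```

Request:
{"api": "step_arm", "payload": {
  "series": [
    [0.0307,-0.0241,0,0,0,0,0.65],
    [0.0307,-0.0241,0,0,0,0,0.65],
    [0,0,0.04,0,0,0,0.65],
    [0,0,0.04,0,0,0,0.65],
    [0,0,0.02,0,0,0,0.65]
  ]
}}

```text
clock: 30.85
tool_pos: [0.4327, -0.0807, 0.0557]
orientation: [-0.001, 0.707, 0.708, -0.0]
ft_force: [-0.1, 0.9, -0.5]
grip_width: 0.65
grip_force: 0.0
```

Request:
{"api": "step_arm", "payload": {
  "series": [
    [0,0,0,0,0,0,0.65],
    [0,0,0,0,0,0,0.65]
  ]
}}

```text
clock: 31.05
tool_pos: [0.4342, -0.0818, 0.0591]
orientation: [0.0, 0.707, 0.707, 0.0]
ft_force: [-0.4, -0.1, 0.8]
grip_width: 0.651
grip_force: 0.0
```

```bash
python3 bob.py
```

```text
scene [247. 314.] [ 74 103 160] [ 0.5107 -0.0746] 58
scene [239. 334.] [172 145 135] [0.508  0.0106] 56
scene [247. 357.] [93 96 98] [0.5807 0.0556] 61
scene [230. 347.] [122 145 131] [0.5105 0.0728] 54
scene [234. 302.] [174 177 174] [ 0.431  -0.0738] 58
top [198. 322.] [116  61  19] [0.5093 0.0079] 44
top [174. 305.] [32 32 33] [0.5775 0.0541] 53
top [150. 333.] [171  93  18] [ 0.6558 -0.0267] 53
top [170. 398.] [122  43  41] [ 0.5864 -0.2287] 143
top [181. 401.] [134 118  46] [ 0.5568 -0.2339] 165
top [193. 295.] [27 69 38] [0.5084 0.0702] 38
[ 0.435  -0.0822  0.0599] [1.100e-03 7.068e-01 7.074e-01 4.000e-04]
```

Request:
{"api": "step_arm", "payload": {
  "series": [
    [0,0,0.015,0,0,0,0.65],
    [0,0,0.014,0,0,0,0.65],
    [0,0,0.009,0,0,0,0.65],
    [0,0,0.004,0,0,0,0.65],
    [0,0,0,0,0,0,0.5]
  ]
}}

```text
clock: 31.75
tool_pos: [0.4336, -0.0814, 0.0157]
orientation: [-0.001, 0.707, 0.707, -0.0]
ft_force: [0.2, -0.0, -0.0]
grip_width: 0.508
grip_force: 0.0
```

Request:
{"api": "step_arm", "payload": {
  "series": [
    [0,0,0,0,0,0,0.35],
    [0,0,0,0,0,0,0.2],
    [0,0,0,0,0,0,0.2],
    [0,0,0,0,0,0,0.2],
    [0,0,0,0,0,0,0.2]
  ]
}}

```text
clock: 32.25
tool_pos: [0.4344, -0.0819, 0.0169]
orientation: [0.0, 0.707, 0.707, 0.0]
ft_force: [-0.8, -0.2, 5.5]
grip_width: 0.3
grip_force: 29.8
```

Request:
{"api": "step_arm", "payload": {
  "series": [
    [0,0,-0.012,0,0,0,0.2],
    [0,0,-0.03,0,0,0,0.2],
    [0,0,-0.04,0,0,0,0.2],
    [0,0,-0.04,0,0,0,0.2],
    [0,0,-0.02,0,0,0,0.2]
  ]
}}

```text
clock: 32.75
tool_pos: [0.4349, -0.0821, 0.1625]
orientation: [0.002, 0.707, 0.707, 0.001]
ft_force: [-0.5, 0.4, -0.1]
grip_width: 0.298
grip_force: 29.6
```

Request:
{"api": "step_arm", "payload": {
  "series": [
    [-0.0295,0.0239,0,0,0,0,0.2],
    [-0.0295,0.0239,0,0,0,0,0.2],
    [-0.0295,0.0239,0,0,0,0,0.2],
    [-0.0295,0.0239,0,0,0,0,0.2],
    [-0.0295,0.0239,0,0,0,0,0.2]
  ]
}}

```text
clock: 33.25
tool_pos: [0.5544, -0.2302, 0.1587]
orientation: [-0.0, 0.707, 0.707, 0.0]
ft_force: [0.3, -0.1, 0.4]
grip_width: 0.294
grip_force: 29.6
```

Request:
{"api": "step_arm", "payload": {
  "series": [
    [-0.0295,0.0239,0,0,0,0,0.2],
    [0,0,0.03,0,0,0,0.2],
    [0,0,0.03,0,0,0,0.2],
    [0,0,0,0,0,0,0.2],
    [0,0,0,0,0,0,0.2]
  ]
}}

```text
clock: 33.75
tool_pos: [0.5772, -0.2581, 0.0988]
orientation: [-0.001, 0.707, 0.707, -0.0]
ft_force: [0.1, -0.7, 0.4]
grip_width: 0.297
grip_force: 29.7
```

Request:
{"api": "step_arm", "payload": {
  "series": [
    [0,0,0,0,0,0,0.2],
    [0,0,0,0,0,0,0.36],
    [0,0,0,0,0,0,0.45],
    [0,0,0,0,0,0,0.6],
    [0,0,0,0,0,0,0.65]
  ]
}}

```text
clock: 34.25
tool_pos: [0.5777, -0.2585, 0.0987]
orientation: [0.0, 0.707, 0.707, 0.0]
ft_force: [-0.2, 0.5, 0.7]
grip_width: 0.647
grip_force: 0.0
```

Request:
{"api": "step_arm", "payload": {
  "series": [
    [0,0,-0.03,0,0,0,0.65],
    [0,0,-0.03,0,0,0,0.65],
    [0.0366,-0.0135,0,0,0,0,0.65],
    [0.0366,-0.0135,0,0,0,0,0.65],
    [0.0366,-0.0135,0,0,0,0,0.65]
  ]
}}

```text
clock: 34.75
tool_pos: [0.5365, -0.1478, 0.1585]
orientation: [0.0, 0.707, 0.707, 0.0]
ft_force: [0.6, 0.8, 0.1]
grip_width: 0.65
grip_force: 0.0
```

Request:
{"api": "step_arm", "payload": {
  "series": [
    [0.0366,-0.0135,0,0,0,0,0.65],
    [0.0366,-0.0135,0,0,0,0,0.65],
    [0,0,0.04,0,0,0,0.65],
    [0,0,0.04,0,0,0,0.65],
    [0,0,0.02,0,0,0,0.65]
  ]
}}

```text
clock: 35.25
tool_pos: [0.5083, -0.0745, 0.0553]
orientation: [-0.001, 0.706, 0.708, -0.001]
ft_force: [0.1, -0.2, -0.4]
grip_width: 0.649
grip_force: 0.0
```

Request:
{"api": "step_arm", "payload": {
  "series": [
    [0,0,0,0,0,0,0.65],
    [0,0,0,0,0,0,0.65]
  ]
}}

```text
clock: 35.45
tool_pos: [0.5101, -0.0756, 0.059]
orientation: [0.0, 0.707, 0.707, 0.0]
ft_force: [-0.7, 0.3, 0.5]
grip_width: 0.647
grip_force: 0.0
```

```bash
python3 bob.py
```

```text
scene [229. 353.] [124 146 132] [0.5105 0.0728] 54
scene [246. 311.] [ 74 104 161] [ 0.5087 -0.0712] 70
scene [236. 334.] [173 147 137] [0.508  0.0106] 56
scene [245. 357.] [93 97 98] [0.5802 0.0561] 63
top [174. 409.] [156 155 148] [ 0.5741 -0.2576] 158
top [171. 400.] [140  97  91] [ 0.5818 -0.2319] 161
top [179. 403.] [102  86  24] [ 0.5618 -0.2403] 165
top [195. 297.] [27 70 38] [0.509  0.0704] 35
top [173. 308.] [32 33 32] [0.5777 0.0541] 52
[ 0.511  -0.0761  0.06  ] [1.200e-03 7.068e-01 7.074e-01 5.000e-04]
```

Request:
{"api": "step_arm", "payload": {
  "series": [
    [0,0,0.015,0,0,0,0.65],
    [0,0,0.014,0,0,0,0.65],
    [0,0,0.009,0,0,0,0.65],
    [0,0,0.004,0,0,0,0.65],
    [0,0,0,0,0,0,0.5]
  ]
}}

```text
clock: 36.15
tool_pos: [0.5092, -0.0752, 0.0152]
orientation: [-0.001, 0.707, 0.707, -0.0]
ft_force: [0.6, -0.7, 0.5]
grip_width: 0.508
grip_force: 0.0
```

Request:
{"api": "step_arm", "payload": {
  "series": [
    [0,0,0,0,0,0,0.35],
    [0,0,0,0,0,0,0.2],
    [0,0,0,0,0,0,0.2],
    [0,0,0,0,0,0,0.2],
    [0,0,0,0,0,0,0.2]
  ]
}}

```text
clock: 36.65
tool_pos: [0.5103, -0.0757, 0.0168]
orientation: [0.0, 0.707, 0.707, 0.0]
ft_force: [0.1, 0.2, 2.7]
grip_width: 0.294
grip_force: 29.7
```

Request:
{"api": "step_arm", "payload": {
  "series": [
    [0,0,-0.012,0,0,0,0.2],
    [0,0,-0.03,0,0,0,0.2],
    [0,0,-0.04,0,0,0,0.2],
    [0,0,-0.04,0,0,0,0.2],
    [0,0,-0.02,0,0,0,0.2]
  ]
}}

```text
clock: 37.15
tool_pos: [0.511, -0.076, 0.1629]
orientation: [0.002, 0.707, 0.707, 0.001]
ft_force: [0.4, 0.8, 0.0]
grip_width: 0.292
grip_force: 29.6
```

Request:
{"api": "step_arm", "payload": {
  "series": [
    [-0.0302,0.0153,0,0,0,0,0.2],
    [-0.0302,0.0153,0,0,0,0,0.2],
    [-0.0302,0.0153,0,0,0,0,0.2],
    [-0.0302,0.0153,0,0,0,0,0.2],
    [-0.0302,0.0153,0,0,0,0,0.2]
  ]
}}

```text
clock: 37.65
tool_pos: [0.587, -0.2277, 0.159]
orientation: [0.0, 0.707, 0.707, 0.0]
ft_force: [-0.2, 0.8, 0.6]
grip_width: 0.296
grip_force: 29.6
```

Request:
{"api": "step_arm", "payload": {
  "series": [
    [0,0,0.03,0,0,0,0.2],
    [0,0,0.03,0,0,0,0.2],
    [0,0,0,0,0,0,0.2],
    [0,0,0,0,0,0,0.2],
    [0,0,0,0,0,0,0.2]
  ]
}}

```text
clock: 38.15
tool_pos: [0.5871, -0.2267, 0.1004]
orientation: [0.001, 0.707, 0.708, 0.0]
ft_force: [0.8, 0.5, -0.1]
grip_width: 0.298
grip_force: 29.5
```

Request:
{"api": "step_arm", "payload": {
  "series": [
    [0,0,0,0,0,0,0.2],
    [0,0,0,0,0,0,0.36],
    [0,0,0,0,0,0,0.45],
    [0,0,0,0,0,0,0.6],
    [0,0,0,0,0,0,0.65]
  ]
}}

```text
clock: 38.65
tool_pos: [0.5865, -0.2265, 0.0983]
orientation: [-0.0, 0.707, 0.707, 0.0]
ft_force: [-1.1, 1.3, -0.2]
grip_width: 0.652
grip_force: 0.0
```

Request:
{"api": "step_arm", "payload": {
  "series": [
    [0,0,-0.03,0,0,0,0.65],
    [0,0,-0.03,0,0,0,0.65],
    [0.0337,-0.0112,0,0,0,0,0.65],
    [0.0337,-0.0112,0,0,0,0,0.65],
    [0.0337,-0.0112,0,0,0,0,0.65]
  ]
}}

```text
clock: 39.15
tool_pos: [0.5524, -0.1246, 0.1585]
orientation: [0.0, 0.707, 0.707, 0.0]
ft_force: [0.1, 0.2, -0.1]
grip_width: 0.653
grip_force: 0.0
```

Request:
{"api": "step_arm", "payload": {
  "series": [
    [0.0337,-0.0112,0,0,0,0,0.65],
    [0.0337,-0.0112,0,0,0,0,0.65],
    [0.0337,-0.0112,0,0,0,0,0.65],
    [0.0337,-0.0112,0,0,0,0,0.65],
    [0,0,0.03,0,0,0,0.65]
  ]
}}

```text
clock: 39.65
tool_pos: [0.5091, 0.012, 0.1319]
orientation: [0.002, 0.706, 0.709, 0.002]
ft_force: [1.2, -0.4, -0.7]
grip_width: 0.648
grip_force: 0.0
```

Request:
{"api": "step_arm", "payload": {
  "series": [
    [0,0,0.04,0,0,0,0.65],
    [0,0,0.03,0,0,0,0.65],
    [0,0,0,0,0,0,0.65],
    [0,0,0,0,0,0,0.65]
  ]
}}

```text
clock: 40.05
tool_pos: [0.5078, 0.0093, 0.0589]
orientation: [-0.0, 0.707, 0.707, -0.0]
ft_force: [-0.2, -0.0, 0.5]
grip_width: 0.649
grip_force: 0.0
```

```bash
python3 bob.py
```

```text
scene [238. 337.] [193 111  60] [0.5071 0.0161] 68
scene [229. 352.] [ 76 136  97] [0.5086 0.0736] 58
scene [245. 357.] [93 97 99] [0.5802 0.0561] 63
top [166. 401.] [ 98 110 137] [ 0.6019 -0.2373] 133
top [183. 400.] [149 145 130] [ 0.5474 -0.2347] 160
[0.5093 0.0089 0.0604] [0.0013 0.7068 0.7074 0.0008]
```

Request:
{"api": "step_arm", "payload": {
  "series": [
    [0,0,0.015,0,0,0,0.65],
    [0,0,0.014,0,0,0,0.65],
    [0,0,0.009,0,0,0,0.65],
    [0,0,0.004,0,0,0,0.65],
    [0,0,0,0,0,0,0.5]
  ]
}}

```text
clock: 40.75
tool_pos: [0.5072, 0.0095, 0.0152]
orientation: [-0.001, 0.707, 0.707, -0.0]
ft_force: [-1.1, -1.0, 0.6]
grip_width: 0.508
grip_force: 0.0
```

Request:
{"api": "step_arm", "payload": {
  "series": [
    [0,0,0,0,0,0,0.35],
    [0,0,0,0,0,0,0.2],
    [0,0,0,0,0,0,0.2],
    [0,0,0,0,0,0,0.2],
    [0,0,0,0,0,0,0.2]
  ]
}}

```text
clock: 41.25
tool_pos: [0.5084, 0.0092, 0.0168]
orientation: [0.0, 0.707, 0.707, 0.0]
ft_force: [0.1, 0.1, 3.0]
grip_width: 0.296
grip_force: 29.7
```

Request:
{"api": "step_arm", "payload": {
  "series": [
    [0,0,-0.012,0,0,0,0.2],
    [0,0,-0.03,0,0,0,0.2],
    [0,0,-0.04,0,0,0,0.2],
    [0,0,-0.04,0,0,0,0.2],
    [0,0,-0.02,0,0,0,0.2]
  ]
}}

```text
clock: 41.75
tool_pos: [0.5091, 0.0091, 0.1629]
orientation: [0.002, 0.707, 0.707, 0.001]
ft_force: [0.5, -0.5, -0.3]
grip_width: 0.297
grip_force: 29.6
```

Request:
{"api": "step_arm", "payload": {
  "series": [
    [-0.035,0.0066,0,0,0,0,0.2],
    [-0.035,0.0066,0,0,0,0,0.2],
    [-0.035,0.0066,0,0,0,0,0.2],
    [-0.035,0.0066,0,0,0,0,0.2],
    [-0.035,0.0066,0,0,0,0,0.2]
  ]
}}

```text
clock: 42.25
tool_pos: [0.5412, -0.1671, 0.1591]
orientation: [0.0, 0.707, 0.707, 0.0]
ft_force: [0.3, 0.6, -0.6]
grip_width: 0.298
grip_force: 29.6
```

Request:
{"api": "step_arm", "payload": {
  "series": [
    [-0.035,0.0066,0,0,0,0,0.2],
    [-0.035,0.0066,0,0,0,0,0.2],
    [0,0,0.03,0,0,0,0.2],
    [0,0,0.03,0,0,0,0.2],
    [0,0,0,0,0,0,0.2]
  ]
}}

```text
clock: 42.75
tool_pos: [0.5528, -0.235, 0.0954]
orientation: [-0.002, 0.707, 0.707, -0.0]
ft_force: [-1.2, 0.3, -0.4]
grip_width: 0.305
grip_force: 29.9
```

Request:
{"api": "step_arm", "payload": {
  "series": [
    [0,0,0,0,0,0,0.2],
    [0,0,0,0,0,0,0.36],
    [0,0,0,0,0,0,0.45],
    [0,0,0,0,0,0,0.6],
    [0,0,0,0,0,0,0.65]
  ]
}}

```text
clock: 43.25
tool_pos: [0.5546, -0.2357, 0.0989]
orientation: [0.0, 0.707, 0.708, 0.0]
ft_force: [-0.7, -0.4, 0.3]
grip_width: 0.654
grip_force: 0.0
```

Request:
{"api": "step_arm", "payload": {
  "series": [
    [0,0,-0.03,0,0,0,0.65],
    [0,0,-0.03,0,0,0,0.65],
    [0.0383,-0.0057,0,0,0,0,0.65],
    [0.0383,-0.0057,0,0,0,0,0.65],
    [0.0383,-0.0057,0,0,0,0,0.65]
  ]
}}

```text
clock: 43.75
tool_pos: [0.5369, -0.1197, 0.1587]
orientation: [0.0, 0.707, 0.707, 0.0]
ft_force: [0.6, 0.9, -0.3]
grip_width: 0.649
grip_force: 0.0
```

Request:
{"api": "step_arm", "payload": {
  "series": [
    [0.0383,-0.0057,0,0,0,0,0.65],
    [0.0383,-0.0057,0,0,0,0,0.65],
    [0.0383,-0.0057,0,0,0,0,0.65],
    [0.0383,-0.0057,0,0,0,0,0.65],
    [0.0383,-0.0057,0,0,0,0,0.65]
  ]
}}

```text
clock: 44.25
tool_pos: [0.5081, 0.0722, 0.1587]
orientation: [0.0, 0.707, 0.707, 0.0]
ft_force: [1.2, -0.6, 0.6]
grip_width: 0.651
grip_force: 0.0
```

Request:
{"api": "step_arm", "payload": {
  "series": [
    [0,0,0.03,0,0,0,0.65],
    [0,0,0.04,0,0,0,0.65],
    [0,0,0.03,0,0,0,0.65],
    [0,0,0,0,0,0,0.65],
    [0,0,0,0,0,0,0.65]
  ]
}}

```text
clock: 44.75
tool_pos: [0.5084, 0.0707, 0.059]
orientation: [-0.0, 0.707, 0.707, -0.0]
ft_force: [0.2, -0.3, 1.9]
grip_width: 0.649
grip_force: 0.0
```

```bash
python3 bob.py
```

```text
scene [271. 277.] [196  96   0] [ 0.537  -0.2241] 64
scene [260. 277.] [144 143 138] [ 0.5036 -0.1866] 47
scene [229. 352.] [ 58 141  85] [0.5054 0.0841] 84
scene [246. 358.] [94 97 99] [0.5802 0.0561] 63
top [175. 411.] [141 141 134] [ 0.5722 -0.263 ] 145
top [178. 405.] [134  71  21] [ 0.5653 -0.2448] 159
top [164. 403.] [150 150 145] [ 0.6059 -0.2414] 149
[0.5099 0.0705 0.0604] [0.0012 0.7068 0.7074 0.001 ]
```

Request:
{"api": "step_arm", "payload": {
  "series": [
    [0,0,0.015,0,0,0,0.65],
    [0,0,0.014,0,0,0,0.65],
    [0,0,0.009,0,0,0,0.65],
    [0,0,0.004,0,0,0,0.65],
    [0,0,0,0,0,0,0.5]
  ]
}}

```text
clock: 45.45
tool_pos: [0.5076, 0.0708, 0.0152]
orientation: [-0.001, 0.707, 0.707, -0.001]
ft_force: [-0.2, 1.0, -0.6]
grip_width: 0.506
grip_force: 0.0
```

Request:
{"api": "step_arm", "payload": {
  "series": [
    [0,0,0,0,0,0,0.35],
    [0,0,0,0,0,0,0.2],
    [0,0,0,0,0,0,0.2],
    [0,0,0,0,0,0,0.2],
    [0,0,0,0,0,0,0.2]
  ]
}}

```text
clock: 45.95
tool_pos: [0.5089, 0.0707, 0.0168]
orientation: [0.0, 0.707, 0.707, 0.0]
ft_force: [-0.0, 0.2, 3.7]
grip_width: 0.296
grip_force: 29.6
```

Request:
{"api": "step_arm", "payload": {
  "series": [
    [0,0,-0.012,0,0,0,0.2],
    [0,0,-0.03,0,0,0,0.2],
    [0,0,-0.04,0,0,0,0.2],
    [0,0,-0.04,0,0,0,0.2],
    [0,0,-0.02,0,0,0,0.2]
  ]
}}

```text
clock: 46.45
tool_pos: [0.5096, 0.0706, 0.1629]
orientation: [0.002, 0.707, 0.707, 0.001]
ft_force: [0.6, -1.3, -0.8]
grip_width: 0.302
grip_force: 29.6
```

Request:
{"api": "step_arm", "payload": {
  "series": [
    [-0.0366,0.0076,0,0,0,0,0.2],
    [-0.0366,0.0076,0,0,0,0,0.2],
    [-0.0366,0.0076,0,0,0,0,0.2],
    [-0.0366,0.0076,0,0,0,0,0.2],
    [-0.0366,0.0076,0,0,0,0,0.2]
  ]
}}

```text
clock: 46.95
tool_pos: [0.5467, -0.1137, 0.1592]
orientation: [0.0, 0.707, 0.707, 0.0]
ft_force: [0.5, -0.2, -0.3]
grip_width: 0.3
grip_force: 29.6
```

Request:
{"api": "step_arm", "payload": {
  "series": [
    [-0.0366,0.0076,0,0,0,0,0.2],
    [-0.0366,0.0076,0,0,0,0,0.2],
    [-0.0366,0.0076,0,0,0,0,0.2],
    [-0.0366,0.0076,0,0,0,0,0.2],
    [0,0,0,0,0,0,0.2]
  ]
}}

```text
clock: 47.45
tool_pos: [0.5771, -0.2628, 0.1583]
orientation: [0.0, 0.708, 0.706, -0.0]
ft_force: [-0.5, 0.1, -0.0]
grip_width: 0.299
grip_force: 29.6
```

Request:
{"api": "step_arm", "payload": {
  "series": [
    [0,0,0.03,0,0,0,0.2],
    [0,0,0.03,0,0,0,0.2],
    [0,0,0,0,0,0,0.2],
    [0,0,0,0,0,0,0.36],
    [0,0,0,0,0,0,0.45]
  ]
}}

```text
clock: 47.95
tool_pos: [0.5781, -0.2589, 0.1007]
orientation: [0.001, 0.707, 0.708, 0.0]
ft_force: [-0.3, 0.2, -0.2]
grip_width: 0.448
grip_force: 0.0
```

Request:
{"api": "step_arm", "payload": {
  "series": [
    [0,0,0,0,0,0,0.65],
    [0,0,-0.03,0,0,0,0.65],
    [0,0,-0.03,0,0,0,0.65],
    [0.0393,0,0,0,0,0,0.65],
    [0.0393,0,0,0,0,0,0.65]
  ]
}}

```text
clock: 48.45
tool_pos: [0.5781, -0.1804, 0.161]
orientation: [0.002, 0.707, 0.707, 0.001]
ft_force: [0.1, 0.5, 0.5]
grip_width: 0.647
grip_force: 0.0
```

Request:
{"api": "step_arm", "payload": {
  "series": [
    [0.0393,0,0,0,0,0,0.65],
    [0.0393,0,0,0,0,0,0.65],
    [0.0393,0,0,0,0,0,0.65],
    [0.0393,0,0,0,0,0,0.65],
    [0.0393,0,0,0,0,0,0.65]
  ]
}}

```text
clock: 48.95
tool_pos: [0.5773, 0.018, 0.1599]
orientation: [0.001, 0.707, 0.707, 0.001]
ft_force: [0.1, -0.3, 0.5]
grip_width: 0.648
grip_force: 0.0
```

Request:
{"api": "step_arm", "payload": {
  "series": [
    [0.0393,0,0.0,0,0,0,0.65],
    [0,0,0.03,0,0,0,0.65],
    [0,0,0.04,0,0,0,0.65],
    [0,0,0.03,0,0,0,0.65],
    [0,0,0,0,0,0,0.65]
  ]
}}

```text
clock: 49.45
tool_pos: [0.5743, 0.0563, 0.055]
orientation: [-0.002, 0.707, 0.708, -0.002]
ft_force: [-0.7, -0.5, 0.4]
grip_width: 0.653
grip_force: 0.0
```

```bash
python3 bob.py
```

```text
scene [261. 277.] [141  72  17] [ 0.533  -0.2211] 36
scene [246. 356.] [94 98 98] [0.58   0.0577] 67
scene [270. 275.] [142  72  11] [ 0.5366 -0.2249] 66
top [172. 409.] [126 141 125] [ 0.5817 -0.2511] 100
top [180. 406.] [162 127 106] [ 0.5556 -0.2469] 165
top [168. 399.] [23 45 87] [ 0.5962 -0.2314] 143
[0.5786 0.0555 0.0612] [0.0015 0.7068 0.7074 0.0012]
```

Request:
{"api": "step_arm", "payload": {
  "series": [
    [0,0,0.015,0,0,0,0.65],
    [0,0,0.014,0,0,0,0.65],
    [0,0,0.009,0,0,0,0.65],
    [0,0,0.005,0,0,0,0.65],
    [0,0,0,0,0,0,0.5]
  ]
}}

```text
clock: 50.15
tool_pos: [0.576, 0.0559, 0.014]
orientation: [-0.001, 0.707, 0.707, -0.001]
ft_force: [0.6, 0.5, -0.5]
grip_width: 0.507
grip_force: 0.0
```

Request:
{"api": "step_arm", "payload": {
  "series": [
    [0,0,0,0,0,0,0.35],
    [0,0,0,0,0,0,0.2],
    [0,0,0,0,0,0,0.2],
    [0,0,0,0,0,0,0.2],
    [0,0,0,0,0,0,0.2]
  ]
}}

```text
clock: 50.65
tool_pos: [0.5773, 0.0557, 0.0158]
orientation: [0.0, 0.707, 0.707, 0.0]
ft_force: [0.2, 0.5, 2.2]
grip_width: 0.301
grip_force: 29.7
```

Request:
{"api": "step_arm", "payload": {
  "series": [
    [0,0,-0.012,0,0,0,0.2],
    [0,0,-0.03,0,0,0,0.2],
    [0,0,-0.04,0,0,0,0.2],
    [0,0,-0.04,0,0,0,0.2],
    [0,0,-0.02,0,0,0,0.2]
  ]
}}

```text
clock: 51.15
tool_pos: [0.5782, 0.0556, 0.1623]
orientation: [0.002, 0.707, 0.707, 0.002]
ft_force: [-0.3, -1.0, -0.5]
grip_width: 0.3
grip_force: 29.6
```

Request:
{"api": "step_arm", "payload": {
  "series": [
    [-0.0353,0.0011,0,0,0,0,0.2],
    [-0.0353,0.0011,0,0,0,0,0.2],
    [-0.0353,0.0011,0,0,0,0,0.2],
    [-0.0353,0.0011,0,0,0,0,0.2],
    [-0.0353,0.0011,0,0,0,0,0.2]
  ]
}}

```text
clock: 51.65
tool_pos: [0.5824, -0.1221, 0.1582]
orientation: [0.0, 0.707, 0.707, 0.0]
ft_force: [0.3, 0.5, -0.2]
grip_width: 0.297
grip_force: 29.6
```

Request:
{"api": "step_arm", "payload": {
  "series": [
    [-0.0353,0.0011,0,0,0,0,0.2],
    [-0.0353,0.0011,0,0,0,0,0.2],
    [-0.0353,0.0011,0,0,0,0,0.2],
    [0,0,0.03,0,0,0,0.2],
    [0,0,0.03,0,0,0,0.2]
  ]
}}

```text
clock: 52.15
tool_pos: [0.5865, -0.2284, 0.0983]
orientation: [0.001, 0.707, 0.707, 0.0]
ft_force: [0.1, 0.1, -0.3]
grip_width: 0.301
grip_force: 29.6
```

Request:
{"api": "step_arm", "payload": {
  "series": [
    [0,0,0,0,0,0,0.2],
    [0,0,0,0,0,0,0.2],
    [0,0,0,0,0,0,0.36],
    [0,0,0,0,0,0,0.45],
    [0,0,0,0,0,0,0.65]
  ]
}}

```text
clock: 52.65
tool_pos: [0.5865, -0.2267, 0.0985]
orientation: [0.001, 0.707, 0.708, 0.0]
ft_force: [-1.2, 0.9, 0.3]
grip_width: 0.606
grip_force: 0.0
```

Request:
{"api": "step_arm", "payload": {
  "series": [
    [0,0,-0.03,0,0,0,0.65],
    [0,0,-0.03,0,0,0,0.65],
    [0.0339,0.0111,0,0,0,0,0.65],
    [0.0339,0.0111,0,0,0,0,0.65],
    [0.0339,0.0111,0,0,0,0,0.65]
  ]
}}

```text
clock: 53.15
tool_pos: [0.6197, -0.1239, 0.1583]
orientation: [0.001, 0.707, 0.707, 0.0]
ft_force: [0.7, 0.4, -0.3]
grip_width: 0.646
grip_force: 0.0
```

Request:
{"api": "step_arm", "payload": {
  "series": [
    [0.0339,0.0111,0,0,0,0,0.65],
    [0.0339,0.0111,0,0,0,0,0.65],
    [0.0339,0.0111,0,0,0,0,0.65],
    [0,0,0,0,0,0,0.65],
    [0,0,0,0,0,0,0.65]
  ]
}}

```text
clock: 53.65
tool_pos: [0.6525, -0.0223, 0.1576]
orientation: [0.0, 0.706, 0.708, 0.0]
ft_force: [-1.0, -0.5, 0.0]
grip_width: 0.65
grip_force: 0.0
```

```bash
python3 bob.py; python3 - <<'E'
from h import *
S=bot.get_image("scene");T=bot.get_image("top")
A=cv2.resize(S["image"][215:295,240:310,::-1],None,fx=5,fy=5,interpolation=cv2.INTER_CUBIC)
B=cv2.resize(T["image"][140:200,370:450,::-1],None,fx=5,fy=5,interpolation=cv2.INTER_CUBIC)
c=np.zeros((400,750,3),np.uint8);c[:400,:350]=A;c[:300,350:]=B;cv2.imwrite("pics/pot.png",c)
for n,im in(("S",S),("T",T)):
    h=hsv(im);m=blob(im,(h[...,0]>5)&(h[...,0]<20)&(h[...,1]>150),proj(im,(.6535,-.0237,.023)),8);yy,xx=np.nonzero(m)
    if len(yy): print(n,"knob",m.sum(),np.round(atz(im,[yy.mean(),xx.mean()],.024)[:2],4))
E
```

```text
scene [271. 275.] [144  73  12] [ 0.5365 -0.2247] 67
top [167. 401.] [25 25 26] [ 0.6017 -0.2383] 125
top [174. 409.] [135 142 131] [ 0.5738 -0.2538] 120
top [181. 404.] [171 128 101] [ 0.5558 -0.2426] 163
[ 0.6522 -0.0242  0.1575] [1.000e-04 7.072e-01 7.070e-01 0.000e+00]
S knob 36 [ 0.653  -0.0239]
T knob 3 [ 0.6734 -0.017 ]
```

View pics/pot.png

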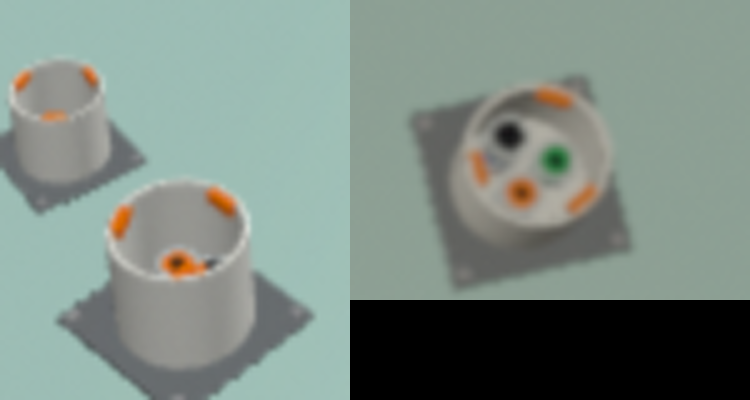

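All seven bobbins are in the pot in three piles (black, green and orange on top, at crop (508,135), (556,160) and (520,192)), well below the lip. Next, the lid.

Request:
{"api": "step_arm", "payload": {
  "series": [
    [0,0.0005,0.04,0,0,0,0.65],
    [0,0,0.04,0,0,0,0.65],
    [0,0,0.025,0,0,0,0.65],
    [0,0,0.015,0,0,0,0.65],
    [0,0,0.007,0,0,0,0.65]
  ],
  "grip_force": 40
}}

```text
clock: 54.45
tool_pos: [0.6521, -0.0234, 0.029]
orientation: [-0.001, 0.707, 0.707, -0.0]
ft_force: [-0.5, 0.0, 0.4]
grip_width: 0.653
grip_force: 0.0
```

Request:
{"api": "step_arm", "payload": {
  "series": [
    [0,0,0,0,0,0,0.55],
    [0,0,0,0,0,0,0.35],
    [0,0,0,0,0,0,0.1],
    [0,0,0,0,0,0,0.1],
    [0,0,0,0,0,0,0.1]
  ]
}}

```text
clock: 54.95
tool_pos: [0.6541, -0.0234, 0.0323]
orientation: [0.001, 0.707, 0.707, 0.001]
ft_force: [0.0, 0.5, 7.9]
grip_width: 0.216
grip_force: 39.2
```

Request:
{"api": "step_arm", "payload": {
  "series": [
    [0,0,0,0,0,0,0.1],
    [0,0,0,0,0,0,0.1],
    [0,0,0,0,0,0,0.1]
  ]
}}

```text
clock: 55.25
tool_pos: [0.6541, -0.0234, 0.0323]
orientation: [0.001, 0.707, 0.707, 0.001]
ft_force: [-0.5, -0.4, 7.0]
grip_width: 0.215
grip_force: 39.2
```

Request:
{"api": "step_arm", "payload": {
  "series": [
    [0,0,-0.01,0,0,0,0.1],
    [0,0,-0.03,0,0,0,0.1],
    [0,0,-0.04,0,0,0,0.1],
    [0,0,-0.035,0,0,0,0.1],
    [0,0,0,0,0,0,0.1]
  ]
}}

```text
clock: 55.75
tool_pos: [0.6558, -0.0237, 0.1526]
orientation: [0.004, 0.707, 0.707, 0.003]
ft_force: [0.3, -0.1, -0.1]
grip_width: 0.214
grip_force: 39.2
```

```bash
python3 - <<'E'
from h import *
S=bot.get_image("scene");T=bot.get_image("top")
for n,im in(("S",S),("T",T)):
    h=hsv(im);o=(h[...,0]>5)&(h[...,0]<20)&(h[...,1]>110)
    for a in(104.2,224.2,344.2):
        r=np.radians(a);e=proj(im,(.573+.0355*np.cos(r),-.2405+.0355*np.sin(r),.08))
        m=blob(im,o,e,5);yy,xx=np.nonzero(m)
        if len(yy): print(n,a,m.sum(),np.round(atz(im,[yy.mean(),xx.mean()],.079)[:2]-np.array([.573+.0355*np.cos(r),-.2405+.0355*np.sin(r)]),4))
    # lip: bright ring
    hm=(h[...,1]<40)&(h[...,2]>120);m=blob(im,hm,proj(im,(.573,-.2405,.06)),30)
    # lid in hand
    if n=="S":
        hm=(h[...,1]<30)&(h[...,2]>140)
        s=bot.observe();p=s["tool_pos"];m=blob(im,hm,proj(im,p-[0,0,.022]),25);q=ground(im,m,p[2]-.0205);(c,wd,a)=cv2.fitEllipse(cv2.convexHull((q*1e4).astype(np.float32)));print("lid",np.array(c)/1e4,np.array(wd)/10,p)
s=bot.observe();print(np.round(s["tool_pos"],4),np.round(s["orientation"],4),s["grip_width"],np.round(s["ft_force"],2),np.round(s["torque"],3))
E
```

```text
S 104.2 20 [ 0.0018 -0.0006]
S 224.2 20 [0.0014 0.0012]
S 344.2 29 [-0.0071  0.0006]
lid [ 0.65418862 -0.0217545 ] [93.40393677 99.33143311] [ 0.65359451 -0.02327167  0.14692694]
T 104.2 11 [-0.0018 -0.0021]
T 224.2 15 [-0.0007 -0.0026]
T 344.2 19 [-0.002  -0.0001]
[ 0.6536 -0.0233  0.1469] [1.000e-03 7.067e-01 7.075e-01 7.000e-04] 0.21546946422604565 [-0.69  0.25 -2.23] [-0.003  0.014  0.003]
```

Request:
{"api": "step_arm", "payload": {
  "series": [
    [-0.0311,-0.0115,0,0,0,0,0.1],
    [-0.0311,-0.0115,0,0,0,0,0.1],
    [-0.0311,-0.0115,0,0,0,0,0.1],
    [-0.0311,-0.0115,0,0,0,0,0.1],
    [-0.0311,-0.0115,0,0,0,0,0.1]
  ]
}}

```text
clock: 56.35
tool_pos: [0.5941, -0.1793, 0.1436]
orientation: [-0.001, 0.707, 0.708, -0.0]
ft_force: [0.1, 0.8, -0.9]
grip_width: 0.211
grip_force: 39.2
```

Request:
{"api": "step_arm", "payload": {
  "series": [
    [-0.0311,-0.0115,0,0,0,0,0.1],
    [-0.0309,-0.0115,0,0,0,0,0.1],
    [0,0,0.01,0,0,0,0.1],
    [0,0,0.01,0,0,0,0.1],
    [0,0,0,0,0,0,0.1]
  ]
}}

```text
clock: 56.85
tool_pos: [0.5714, -0.2391, 0.1223]
orientation: [-0.002, 0.707, 0.708, -0.0]
ft_force: [-0.7, -0.5, -0.6]
grip_width: 0.215
grip_force: 39.2
```

Request:
{"api": "step_arm", "payload": {
  "series": [
    [0,0,0,0,0,0,0.1],
    [0,0,0,0,0,0,0.1],
    [0,0,0,0,0,0,0.1]
  ]
}}

```text
clock: 57.15
tool_pos: [0.573, -0.2403, 0.1257]
orientation: [0.0, 0.706, 0.708, 0.0]
ft_force: [0.3, -0.1, -0.8]
grip_width: 0.216
grip_force: 39.2
```

Lid bottom is at about 0.093, and the seat is 19 mm lower. I'll lower it in small steps and watch the force.

Request:
{"api": "step_arm", "payload": {
  "series": [
    [0,0,0.004,0,0,0,0.1],
    [0,0,0.004,0,0,0,0.1],
    [0,0,0.002,0,0,0,0.1],
    [0,0,0,0,0,0,0.1],
    [0,0,0,0,0,0,0.1]
  ]
}}

```text
clock: 57.65
tool_pos: [0.5725, -0.2407, 0.1152]
orientation: [-0.0, 0.707, 0.707, 0.0]
ft_force: [0.4, -0.2, -0.6]
grip_width: 0.216
grip_force: 39.2
```

Request:
{"api": "step_arm", "payload": {
  "series": [
    [0,0,0.002,0,0,0,0.1],
    [0,0,0.002,0,0,0,0.1],
    [0,0,0,0,0,0,0.1],
    [0,0,0,0,0,0,0.1]
  ]
}}

```text
clock: 58.05
tool_pos: [0.5725, -0.2407, 0.1112]
orientation: [-0.0, 0.707, 0.707, 0.0]
ft_force: [-0.5, -0.7, -0.6]
grip_width: 0.212
grip_force: 39.2
```

Request:
{"api": "step_arm", "payload": {
  "series": [
    [0,0,0.001,0,0,0,0.1],
    [0,0,0.001,0,0,0,0.1],
    [0,0,0,0,0,0,0.1],
    [0,0,0,0,0,0,0.1]
  ]
}}

```text
clock: 58.45
tool_pos: [0.5726, -0.2407, 0.1093]
orientation: [-0.0, 0.707, 0.707, 0.0]
ft_force: [-0.4, -0.3, -0.7]
grip_width: 0.213
grip_force: 39.2
```

```bash
python3 -c "
from h import *
s=bot.observe();print(s['tool_pos'],s['ft_force'],s['torque'],s['orientation'])"
```

```text
[ 0.57257257 -0.2407143   0.10926332] [-0.41504041 -0.25894767 -0.6830767 ] [-0.00720502 -0.00058625 -0.01058593] [-1.93213311e-05  7.06733733e-01  7.07479632e-01  3.74931318e-05]
```

Request:
{"api": "step_arm", "payload": {
  "series": [
    [0,0,0.001,0,0,0,0.1],
    [0,0,0.001,0,0,0,0.1],
    [0,0,0,0,0,0,0.1],
    [0,0,0,0,0,0,0.1]
  ]
}}

```text
clock: 58.85
tool_pos: [0.5726, -0.2407, 0.1072]
orientation: [-0.0, 0.707, 0.707, 0.0]
ft_force: [-0.3, 0.7, -0.5]
grip_width: 0.214
grip_force: 39.2
```

Request:
{"api": "step_arm", "payload": {
  "series": [
    [0,0,0.001,0,0,0,0.1],
    [0,0,0,0,0,0,0.1],
    [0,0,0,0,0,0,0.1]
  ]
}}

```text
clock: 59.15
tool_pos: [0.5726, -0.2407, 0.1063]
orientation: [0.0, 0.707, 0.707, 0.0]
ft_force: [-0.0, 0.4, 0.3]
grip_width: 0.212
grip_force: 39.3
```

Request:
{"api": "step_arm", "payload": {
  "series": [
    [0,0,0.001,0,0,0,0.1],
    [0,0,0,0,0,0,0.1],
    [0,0,0,0,0,0,0.1]
  ]
}}

```text
clock: 59.45
tool_pos: [0.5727, -0.2408, 0.1063]
orientation: [0.0, 0.707, 0.707, 0.0]
ft_force: [-3.0, 1.5, 6.9]
grip_width: 0.214
grip_force: 40.0
```

Contact comes exactly at the seated height (0.1063). I'll release slowly, rise straight up and check.

Request:
{"api": "step_arm", "payload": {
  "series": [
    [0,0,0,0,0,0,0.23],
    [0,0,0,0,0,0,0.26],
    [0,0,0,0,0,0,0.32],
    [0,0,0,0,0,0,0.45],
    [0,0,0,0,0,0,0.65]
  ],
  "grip_force": 20
}}

```text
clock: 59.95
tool_pos: [0.5725, -0.2407, 0.105]
orientation: [-0.0, 0.707, 0.707, 0.0]
ft_force: [0.2, 0.2, 1.1]
grip_width: 0.606
grip_force: 0.0
```

Request:
{"api": "step_arm", "payload": {
  "series": [
    [0,0,0,0,0,0,0.65],
    [0,0,-0.01,0,0,0,0.65],
    [0,0,-0.02,0,0,0,0.65],
    [0,0,-0.03,0,0,0,0.65],
    [0,0,-0.03,0,0,0,0.65]
  ]
}}

```text
clock: 60.45
tool_pos: [0.5724, -0.2405, 0.1968]
orientation: [-0.0, 0.707, 0.707, 0.0]
ft_force: [0.4, -0.5, -0.4]
grip_width: 0.648
grip_force: 0.0
```

Request:
{"api": "step_arm", "payload": {
  "series": [
    [0,0,-0.04,0,0,0,0.65],
    [0.035,-0.015,0,0,0,0,0.65],
    [0.035,-0.015,0,0,0,0,0.65],
    [0.035,-0.015,0,0,0,0,0.65],
    [0.035,-0.015,0,0,0,0,0.65]
  ]
}}

```text
clock: 60.95
tool_pos: [0.5118, -0.0996, 0.2362]
orientation: [0.0, 0.707, 0.707, 0.0]
ft_force: [0.4, -0.4, 0.4]
grip_width: 0.653
grip_force: 0.0
```

Request:
{"api": "step_arm", "payload": {
  "series": [
    [0.03,-0.015,0,0,0,0,0.65],
    [0,0,0,0,0,0,0.65],
    [0,0,0,0,0,0,0.65]
  ]
}}

```text
clock: 61.25
tool_pos: [0.4976, -0.0705, 0.2363]
orientation: [0.001, 0.706, 0.708, 0.0]
ft_force: [-0.1, -0.5, 0.2]
grip_width: 0.653
grip_force: 0.0
```

```bash
python3 bob.py; python3 - <<'E'
from h import *
S=bot.get_image("scene");T=bot.get_image("top")
A=cv2.resize(S["image"][110:290,240:420,::-1],None,fx=3,fy=3,interpolation=cv2.INTER_CUBIC)
B=cv2.resize(T["image"][140:200,370:420,::-1],None,fx=5,fy=5,interpolation=cv2.INTER_CUBIC)
c=np.zeros((540,790,3),np.uint8);c[:,:540]=A;c[:300,540:]=B;cv2.imwrite("pics/end.png",c)
E
```

```text
[ 0.4977 -0.0717  0.2353] [ 0.      0.7071  0.7071 -0.    ]
```

View pics/end.png

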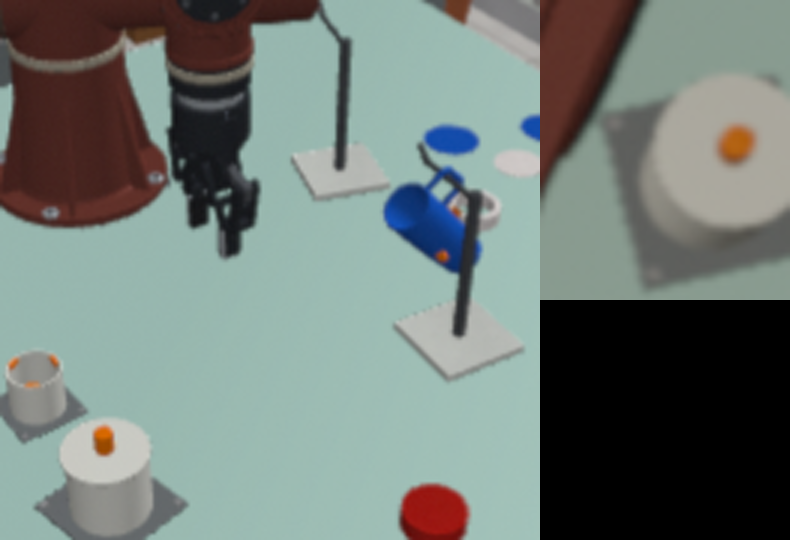

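The lid sits flat on the pot at (105,470), the cup hangs on the far hook's peg at (440,210), the bench has no bobbins left, and the arm is clear. Handing in.

```bash
python3 -c "
from workcell import bot
print(bot.close_job())"
```

```text
the job is handed in; nothing more can be done
None
```

I handed the job in at about 61 s: the cup hangs by its handle on the far hook's peg, all seven bobbins are below the lip of the larger pot, its lid is seated flat, and the robot did not touch the cone, tape roll or pin tin.

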